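# Clamp a bottle on the bench shaker

### The arm

A 6-joint arm with a two-finger parallel gripper is mounted at the origin on the work surface. World frame = base frame: x ahead of the robot, y to its left, z up, the work surface at z = 0. Lengths are in m, angles in rad, forces in N, time in s.
With the tool pointing down it reaches from about 0.275 to 0.725 m from the base axis. Payload 5.6 kg.
Tool frame: the origin (TCP) lies at the very end of the fingers, on their centre line; the grasp point (between the pads) lies 19 mm behind it; z points along the fingers, y is the line along which they close (so a half turn about z gives the same grasp; the last joint's range is limited). The gripper opens to 85 mm and grips with 20 to 120 N. Pads are 22 mm wide; open, the fingers measure 114 mm over their backs; the gripper's body (76 mm by 85 mm) begins 54 mm behind the grasp point. The pads swing forward as they close: fully open they stand 13 mm farther back than shut.
Start: joints at [-0.92, 0.255, 0.108, 0, -1.424, -0.285], TCP at [0.197, -0.514, 0.231] pointing down, gripper open.
Joint ranges: [-2.95, 2.95], [-1.21, 1.97], [-1.09, 1.5], [-2.87, 1.71], [-2.94, -0.07], [-3.05, 3.05]. Speed limits (rad/s): [2.57, 2.57, 3.14, 3.14, 3.14, 3.14].

### API

Orientations are given as a rotation vector (axis times angle).
In Python, from workcell import ctrl gives the robot as it stands.
- The arm moves only by the tool carry_out, never from a script. Its argument "motion" is a list of rows, each an object of numbers: "dx", "dy", "dz": the shift along the tool's x, y, z as a fraction of full scale; "ax", "ay", "az": the turn, a rotation vector about the tool's x, y, z as a fraction of full scale; "hand": the opening, from 0 (shut) to 1 (fully open). In form: [{"dx": .., "dy": .., "dz": .., "ax": .., "ay": .., "az": .., "hand": ..}, ...]. A call has exactly 10 rows; each row shifts and turns the commanded pose from where the row before left it, along the tool's axes as they then stand; what a row does not reach is not made up. Full scale, the value 1, is 0.02 m for a shift and pi rad for a turn. A row lasts 1/8 s, in which the tool goes at most 62.5 mm and 10.7 degrees, less where a joint would pass 70% of its speed; a pose out of reach is approached as far as the arm can. A call with a number of a shift or a turn outside -1 to 1 is refused whole. A call with a gripper value outside its range is refused whole. The fingers move at their own pace and stop on an object; "grip_force" is the grip in N (left out, the last holds). Time passes only in rows, so rows that do not move let the fingers close, or fill a call up. It gives the time, the measured TCP pose, the force, the opening and the grip force at its end, in the units of the state.
- ctrl.get_state(): the state, without advancing time (a new reading comes with each control period).
- ctrl.camera(name): name is "scene" or "top" or "wrist"; returns the picture (480x640x3 uint8, blue, green, red); there is no depth.
- ctrl.camera_model(name): a dict with "fx", "fy", "cx", "cy" (pixels), "position" and "rotation" of the camera in the world. Camera axes: x right, y down, z forward; pixel columns grow to the right and rows downward; lengths in m; the calibration is good to about 2 mm. A picture is of the moment at which its call begins: read the wrist's pose just before it. camera_model takes no time and is no camera call; for the wrist camera it gives the pose at the moment of the call.
- ctrl.close_job(): hands the job in; it is judged then, once.
The state is a dict: "t": time; "joint_positions": joint angles; "joint_vel": joint speeds; "effort": joint torques, N m; "tcp_pos": TCP position; "ee_rot": TCP orientation; "contact_force": force on the tool from outside, world axes, zero at the start; "wrist_torque": the same for the moment, N m; "opening": finger opening in m; "grasp_force": force on a finger pad.
Only numpy, scipy, OpenCV 4.12 (cv2) and the standard library are available. Lean on these libraries where they do the work, as an engineer would, in place of code of your own. Each camera call takes 0.05 s, during which the arm holds its last target. There are 200 camera calls.

### The job

Get the bottle ready for shaking: push the shaker's loose bar up against the bottle until it is held snugly between the two bars, without squeezing the glass hard, then tighten the bar's two captive slotted screws fully, clockwise to their stops, with the flat-blade screwdriver. Put the screwdriver back upright in its hole in the wooden stand, and leave the other vessels where they are.

Things in the scene. Friction and masses are not known exactly. Their poses are not given: they have to be found in the camera images.
- shaker: Bench shaker, fixed to the desk: white housing, steel tray 310 x 350 mm with a black rubber mat (bottle stands on it) whose top is 95 mm above the desk. Origin: centre of its underside, z up; x points away from its control panel towards the fixed bar, y along the bars. Two rails run along x at y = +-140 mm, tops at 105 mm.
- stop_bar (a point): Middle of the fixed far bar: white 18 mm sleeve lying along the shaker's y, 200 mm long, centre 119 mm above the desk.
- sleeve: Sliding near bar; origin at its middle: same white 18 mm sleeve along y (200 mm long), centre 119 mm above the desk. A clamp block sits at each end, at y = +-140 mm. It slides along the shaker's x only.
- bar (a joint): Travel of the sliding bar in m: 0 nearest the control panel, grows towards the fixed bar; free to slide with about 8 N of friction, from any point along it, and stays where it is left. Starts at 0 to 0.045; at 0.104 both bars touch the bottle.
- clamp_left: Black clamp block, shaker +y end of sliding bar, 40 x 36 x 26 mm. Origin: centre of its underside (105 mm above desk); z up, x as shaker's. The captive screw stands on the origin's z axis in a 16 mm round well (mouth chamfered 3 mm). Brass head 15 mm, does not rise or sink: top 21.5 mm, slot floor 16 mm, well mouth 26 mm above the origin. Slot: right across, 4.4 mm wide, dark inside.
- clamp_right: Black clamp block, shaker -y end of sliding bar, 40 x 36 x 26 mm. Origin: centre of its underside (105 mm above desk); z up, x as shaker's. The captive screw stands on the origin's z axis in a 16 mm round well (mouth chamfered 3 mm). Brass head 15 mm, does not rise or sink: top 21.5 mm, slot floor 16 mm, well mouth 26 mm above the origin. Slot: right across, 4.4 mm wide, dark inside.
- screw_left (a joint): Turn of the left screw (rad), grows clockwise seen from above, to a hard stop at 2.0 = tight; starts at 0.3 to 1.0; 0.1 N m to turn, stays where left. Counts from the thread's start: it does NOT tell which way the slot points (any way, must be seen or felt: a blade pressed lightly on the head and turned drops 5.5 mm into the slot; dragging it does not turn the screw).
- screw_right (a joint): Turn of the right screw (rad), grows clockwise seen from above, to a hard stop at 2.0 = tight; starts at 0.3 to 1.0; 0.1 N m to turn, stays where left. Counts from the thread's start: it does NOT tell which way the slot points (any way, must be seen or felt: a blade pressed lightly on the head and turned drops 5.5 mm into the slot; dragging it does not turn the screw).
- bottle: Clear glass bottle with a blue cap, 68 mm diameter, 110 mm tall, about 0.3 kg, standing upright on the shaker mat between the bars, up to 37 mm short of the fixed bar and within 30 mm of the bars' middle. Origin: centre of its underside. It slides when the bar pushes it; keep the squeeze under 40 N.
- driver: Flat-blade screwdriver, 165 mm, 0.12 kg, blade down in the stand. Origin: middle of the tip; z up the tool; x along the blade's width. Blade 14 mm wide, 14 mm long, 2 mm thick (1.4 mm in the last 2 mm); 9 mm shaft; black 28 mm collar at 75 to 81 mm, rests on the stand's top; red handle with black strips, 24 x 24 mm square (sides along x and y), 81 to 165 mm.
- stand: Wooden tool stand, fixed, 70 x 130 x 85 mm. Origin: centre of its underside, z up. A few small tools stick out up to 16 mm above its top at its -y end.
- stand_hole (a point): Mouth of the driver's hole in the stand's top, 85 mm above the desk: 19 mm round, 80 mm deep, mouth chamfered 3 mm wide. When home the driver's collar rests on the stand's top, its tip 10 mm above the desk.
- wash_bottle: White plastic bottle, 60 mm diameter, 150 mm tall; origin at centre of underside. Bystander: leave it where it stands.
- beaker: Small glass beaker, 64 mm diameter, 75 mm tall; origin at centre of underside. Bystander: leave it where it stands.
- jug: Clear plastic jug with a handle, 90 mm diameter, 120 mm tall; origin at centre of underside. Bystander: leave it where it stands.
- brown_bottle: Amber glass bottle with a blue cap, 72 mm diameter, 170 mm tall; origin at centre of underside. Bystander: leave it where it stands.
Mind the look-alikes: they are no part of the job. There is more than one size of the driver; the job needs the smallest.

How it is judged:
By the outcome, as a careful person would: the job done as asked, in the order asked, and still so for the second after the job is handed in, with the robot touching nothing.
It also fails if it takes over 72 s, if anything falls off the work surface, if the arm or the gripper's body presses on something with over 40 N, if the wrist force passes 120 N, or if a joint passes its speed limit or range.

## Working session

There is one attempt and no reset: what is moved stays moved. The work goes in short steps, Python scripts to look and compute and a tool call to move; the robot and the scene stay as the last step left them, time stands still between calls to the robot, and variables do not carry over. Pictures are saved under pics/ and viewed, at most 10 in all, crops included, and the job is handed in when it is done.

Besides the shell and the picture viewer there is one more tool, called as name(argument=value, ...), one argument or row to a line, values as JSON. carry_out: Moves the arm, as the interface text tells. Its arguments: {"type":"object","properties":{"motion":{"type":"array"},"grip_force":{"type":"number"}},"required":["motion"]}

```bash
mkdir -p pics; ls; python3 - <<'E'
from workcell import ctrl
import cv2
for n in("scene","top","wrist"):
    m=ctrl.camera_model(n); print(n,m)
    cv2.imwrite(f"pics/{n}0.png",ctrl.camera(n))
print(ctrl.get_state())
E
```

```text
pics
scene {'fx': 572.6369138302824, 'fy': 572.6369138302824, 'cx': 311.81751789827035, 'cy': 243.8569018021914, 'position': array([ 1.52977346, -0.03668361,  0.84682044]), 'rotation': array([-1.73749891, -1.60495557,  0.81137982])}
top {'fx': 455.29607712485927, 'fy': 455.29607712485927, 'cx': 317.9095072306316, 'cy': 244.16189235851837, 'position': array([ 0.33228664, -0.02185906,  1.00835868]), 'rotation': array([-2.2486716 ,  1.92588694, -0.22261464])}
wrist {'fx': 352.3672959321296, 'fy': 352.3672959321296, 'cx': 315.85537129786155, 'cy': 234.94098608804046, 'position': array([ 0.13553199, -0.5356625 ,  0.37361292]), 'rotation': array([1.6867851 , 2.45283276, 0.32443182])}
{'t': 0.15, 'joint_positions': array([-9.20417702e-01,  2.55585248e-01,  1.07294144e-01, -3.11892042e-04,
       -1.42388570e+00, -2.84618496e-01]), 'joint_vel': array([ 0.00016778, -0.00125031,  0.00365544,  0.00303585, -0.00215894,
        0.00066478]), 'effort': array([-1.00760974e-05, -3.86943805e+01,  2.38080740e+01,  5.36658525e+00,
       -4.56015958e-03, -2.08217136e-05]), 'tcp_pos': array([ 0.19662393, -0.51325946,  0.23062058]), 'ee_rot': array([ 5.71203423e-01, -3.08887488e+00, -2.15391707e-03]), 'contact_force': array([ 0.53947036,  0.6967683 , -0.07665973]), 'wrist_torque': array([ 0.02329291, -0.01209838,  0.0334622 ]), 'grasp_force': 0.0, 'opening': 0.08550011400136506}
```

View pics/top0.png

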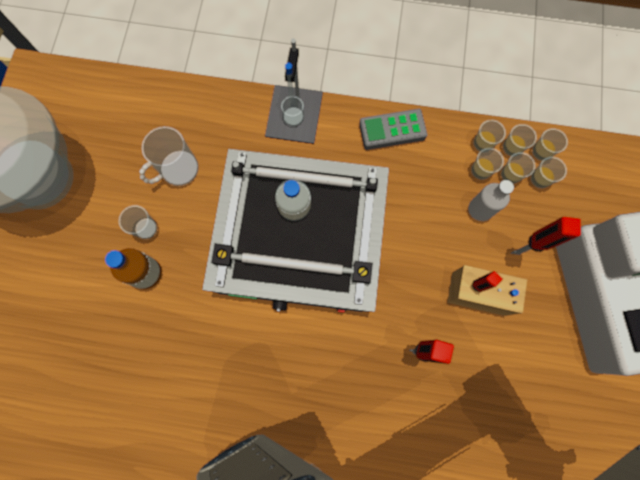

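View pics/scene0.png

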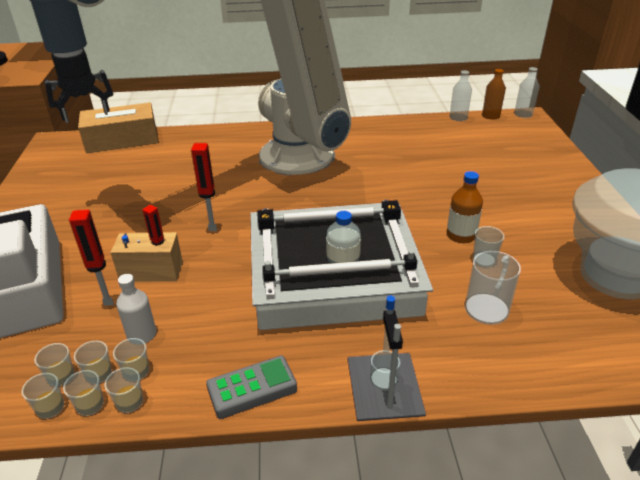

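```bash
cat > h.py <<'E'
import numpy as np, cv2
from scipy.spatial.transform import Rotation as R
from workcell import ctrl
def model(n):
    m=ctrl.camera_model(n); return dict(K=(m['fx'],m['fy'],m['cx'],m['cy']),p=np.array(m['position']),R=R.from_rotvec(m['rotation']).as_matrix())
def ray(m,u,v):
    fx,fy,cx,cy=m['K']; d=m['R']@np.array([(u-cx)/fx,(v-cy)/fy,1]); return m['p'],d/np.linalg.norm(d)
def onz(m,u,v,z):
    p,d=ray(m,u,v); return p+d*(z-p[2])/d[2]
def tri(*obs):
    A=np.zeros((3,3));b=np.zeros(3)
    for m,u,v in obs:
        p,d=ray(m,u,v);P=np.eye(3)-np.outer(d,d);A+=P;b+=P@p
    x=np.linalg.solve(A,b)
    return x,[1e3*np.linalg.norm((np.eye(3)-np.outer(ray(*o)[1],ray(*o)[1]))@(x-o[0]['p'])) for o in obs]
def proj(m,X):
    c=m['R'].T@(np.asarray(X)-m['p']);fx,fy,cx,cy=m['K'];return fx*c[0]/c[2]+cx,fy*c[1]/c[2]+cy
E
python3 - <<'E'
from h import *
np.set_printoptions(precision=4,suppress=True)
t=model("top")
for n,u,v,z in [("CL",222,254,.13),("CR",362,272,.13),("FL",238,170,.125),("FR",372,180,.125),("bar mid",293,265,.128),("stop mid",305,177,.128),("cap",292,187,.205),("st1",465,268,.085),("st2",527,278,.085),("st3",522,314,.085),("st4",458,304,.085),("drvtop",494,278,.175),("drvcollar",480,286,.09)]:
    print(n,onz(t,u,v,z))
st=ctrl.get_state(); w=ctrl.camera_model("wrist")
Rt=R.from_rotvec(st['ee_rot']).as_matrix()
print("cam in tool",Rt.T@(w['position']-st['tcp_pos']),"\n",Rt.T@R.from_rotvec(w['rotation']).as_matrix(),"\nRt",Rt)
a=cv2.imread("pics/top0.png");b=cv2.imread("pics/scene0.png")
A=cv2.resize(a[140:320,195:395],None,fx=2.4,fy=2.4,interpolation=cv2.INTER_CUBIC)
B=cv2.resize(a[255:325,440:540],None,fx=3,fy=3,interpolation=cv2.INTER_CUBIC)
C=cv2.resize(b[190:290,100:200],None,fx=3,fy=3,interpolation=cv2.INTER_CUBIC)
o=np.zeros((600,800,3),np.uint8);o[:432,:480]=A;o[:210,490:790]=B;o[220:520,490:790]=C
cv2.imwrite("pics/mos.png",o)
E
```

```text
CL [0.4857 0.192  0.13  ]
CR [ 0.4925 -0.0853  0.13  ]
FL [0.6658 0.1962 0.125 ]
FR [ 0.6868 -0.0807  0.125 ]
bar mid [0.4858 0.0503 0.128 ]
stop mid [0.6708 0.0564 0.128 ]
cap [0.6179 0.0704 0.205 ]
st1 [ 0.5416 -0.297   0.085 ]
st2 [ 0.5403 -0.4242  0.085 ]
st3 [ 0.4654 -0.4179  0.085 ]
st4 [ 0.4656 -0.289   0.085 ]
drvtop [ 0.5107 -0.3246  0.175 ]
drvcollar [ 0.5081 -0.3285  0.09  ]
cam in tool [ 0.0651  0.0011 -0.1431] 
 [[ 0.0004 -0.9658 -0.2592]
 [ 1.      0.0005 -0.0002]
 [ 0.0003 -0.2592  0.9658]] 
Rt [[-0.9339 -0.3576 -0.0006]
 [-0.3576  0.9339  0.0013]
 [ 0.0001  0.0014 -1.    ]]
```

View pics/mos.png

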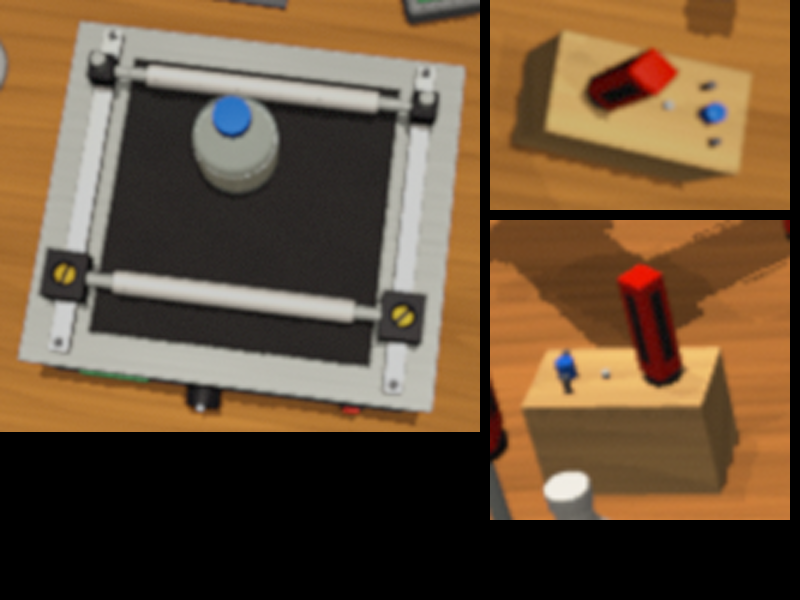

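```bash
cat >> h.py <<'E'
np.set_printoptions(precision=4,suppress=True)
def yaw(Rt): return np.arctan2(-Rt[0,1],Rt[1,1])   # tool y angle from world y
def plan(pos,yw):
    st=ctrl.get_state();Rt=R.from_rotvec(st['ee_rot']).as_matrix()
    y0=yaw(Rt);az=-(yw-y0)
    T=np.array([[-np.cos(yw),-np.sin(yw),0],[-np.sin(yw),np.cos(yw),0],[0,0,-1]])
    d=T.T@(np.array(pos)-st['tcp_pos'])/0.02
    print("t %.2f"%st['t'],"tcp",st['tcp_pos'],"yaw %.4f"%y0,"tilt",Rt[:,2],"az tot %.4f"%(az/np.pi),"d tot",d)
E
python3 - <<'E'
from h import *
t=model("top");s=model("scene")
print(tri((t,494.7,278.3),(s,150.3,209)))
print("big drv",tri((t,443,350),(s,200,147)))
f=lambda u,v:(195+u/2.4,140+v/2.4)
SA,SB=[onz(t,*f(*p),.119) for p in((147,77),(378,101))]
BA,BB=[onz(t,*f(*p),.119) for p in((113,283),(353,311))]
CA,CB=[onz(t,*f(*p),.1265) for p in((64,273),(402,316))]
for a,b in((SA,SB),(BA,BB),(CA,CB)): print((a+b)/2,np.linalg.norm(a-b),np.arctan2(-(a-b)[0],(a-b)[1]))
plan((.42,-.30,.36),0.06)
E
```

```text
(array([ 0.51  , -0.3242,  0.1756]), [np.float64(1.4860647704957781), np.float64(1.4860647704959362)])
big drv (array([ 0.3642, -0.2244,  0.2381]), [np.float64(2.1163638737270807), np.float64(2.1163638737270927)])
[0.6739 0.0587 0.119 ] 0.20122003583475723 0.04477208974563199
[0.4896 0.0535 0.119 ] 0.200222763483536 0.03655663577358863
[0.4903 0.0536 0.1265] 0.2801581648999296 0.025960261571866722
t 0.15 tcp [ 0.1966 -0.5133  0.2306] yaw 0.3657 tilt [-0.0006  0.0013 -1.    ] az tot 0.0973 d tot [-11.7881   9.9741  -6.469 ]
```

carry_out(
  motion=[
    {"az":0.0487,"dz":-1},
    {"az":0.0486,"dz":-1},
    {"dx":-1,"dy":0.85,"dz":-0.55},
    {"dx":-1,"dy":0.85,"dz":-0.55},
    {"dx":-1,"dy":0.85,"dz":-0.55},
    {"dx":-1,"dy":0.85,"dz":-0.55},
    {"dx":-1,"dy":0.85,"dz":-0.55},
    {"dx":-1,"dy":0.85,"dz":-0.55},
    {"dx":-1,"dy":0.85,"dz":-0.55},
    {"dx":-1,"dy":0.85,"dz":-0.55},
  ],
)

```text
invalid input
```

```bash
python3 - <<'E'
from h import *
import pickle
im=ctrl.camera("wrist") # arm may still be moving: take again, read model just before
st=ctrl.get_state();print(st['t'],st['joint_vel'])
m=model("wrist");im=ctrl.camera("wrist")
cv2.imwrite("pics/w1.png",im);pickle.dump(m,open("m1.pkl","wb"))
print(proj(m,(.51,-.324,.1756)))
plan((.50,.05,.40),0.035); plan((.42,-.30,.36),0.035)
E
```

```text
0.2 [-0.0008 -0.0013  0.0051  0.0021 -0.0008  0.0001]
(np.float64(389.97629419534786), np.float64(654.7332980267604))
t 0.25 tcp [ 0.1967 -0.5134  0.2309] yaw 0.3658 tilt [-0.0004  0.0008 -1.    ] az tot 0.1053 d tot [-16.1422  27.6217  -8.4558]
t 0.25 tcp [ 0.1967 -0.5134  0.2309] yaw 0.3658 tilt [-0.0004  0.0008 -1.    ] az tot 0.1053 d tot [-11.5323  10.2724  -6.4558]
```

carry_out(
  motion=[
    {"dx":0,"dy":0,"dz":-1,"ax":0,"ay":0,"az":0.0527,"hand":1},
    {"dx":0,"dy":0,"dz":-1,"ax":0,"ay":0,"az":0.0526,"hand":1},
    {"dx":-1,"dy":0.85,"dz":-0.55,"ax":0,"ay":0,"az":0,"hand":1},
    {"dx":-1,"dy":0.85,"dz":-0.55,"ax":0,"ay":0,"az":0,"hand":1},
    {"dx":-1,"dy":0.85,"dz":-0.55,"ax":0,"ay":0,"az":0,"hand":1},
    {"dx":-1,"dy":0.85,"dz":-0.55,"ax":0,"ay":0,"az":0,"hand":1},
    {"dx":-1,"dy":0.85,"dz":-0.55,"ax":0,"ay":0,"az":0,"hand":1},
    {"dx":-1,"dy":0.85,"dz":-0.55,"ax":0,"ay":0,"az":0,"hand":1},
    {"dx":-1,"dy":0.85,"dz":-0.55,"ax":0,"ay":0,"az":0,"hand":1},
    {"dx":-1,"dy":0.85,"dz":-0.55,"ax":0,"ay":0,"az":0,"hand":1},
  ],
)

```text
t: 1.5
tcp_pos: [0.3524, -0.3714, 0.3596]
ee_rot: [0.055, -3.141, -0.0]
contact_force: [0.8, 0.5, -0.4]
opening: 0.0855
grasp_force: 0.0
```

```bash
cat >> h.py <<'E'
import pickle
def shot(name):
    m=model("wrist");im=ctrl.camera("wrist");cv2.imwrite(f"pics/{name}.png",im);pickle.dump(m,open(name+".pkl","wb"));return m,im
E
python3 - <<'E'
from h import *
print(ctrl.get_state()['joint_vel'])
m,im=shot("w1a")
m,im=shot("w1")
print(ctrl.get_state()['joint_vel'],proj(m,(.51,-.324,.1756)))
plan((.52,.05,.42),0.035); plan((.42,-.30,.36),0.035)
E
```

```text
[ 0.4096  0.0247  0.2499 -0.0017 -0.2287 -0.4098]
[-0.0372  0.0015 -0.0352  0.0037  0.0137  0.0385] (np.float64(353.01985138535804), np.float64(356.6238143617627))
t 1.60 tcp [ 0.3535 -0.3711  0.3602] yaw 0.0374 tilt [ 0.0017 -0.0008 -1.    ] az tot 0.0008 d tot [-9.0576 20.7512 -2.9918]
t 1.60 tcp [ 0.3535 -0.3711  0.3602] yaw 0.0374 tilt [ 0.0017 -0.0008 -1.    ] az tot 0.0008 d tot [-3.4483  3.4369  0.0082]
```

carry_out(
  motion=[
    {"dx":-0.9,"dy":0,"dz":0,"ax":0,"ay":0,"az":0,"hand":1},
    {"dx":-0.9,"dy":0.3,"dz":0,"ax":0,"ay":0,"az":0,"hand":1},
    {"dx":-0.9,"dy":0.8,"dz":0,"ax":0,"ay":0,"az":0,"hand":1},
    {"dx":-0.9,"dy":1,"dz":0,"ax":0,"ay":0,"az":0,"hand":1},
    {"dx":-0.9,"dy":1,"dz":-0.3,"ax":0,"ay":0,"az":0,"hand":1},
    {"dx":-0.9,"dy":1,"dz":-0.3,"ax":0,"ay":0,"az":0,"hand":1},
    {"dx":-0.9,"dy":1,"dz":-0.3,"ax":0,"ay":0,"az":0,"hand":1},
    {"dx":-0.7,"dy":1,"dz":-0.3,"ax":0,"ay":0,"az":0,"hand":1},
    {"dx":-0.5,"dy":1,"dz":-0.3,"ax":0,"ay":0,"az":0,"hand":1},
    {"dx":-0.3,"dy":0.8,"dz":-0.2,"ax":0,"ay":0,"az":0,"hand":1},
  ],
)

```text
t: 2.85
tcp_pos: [0.5032, -0.2077, 0.3927]
ee_rot: [0.055, -3.14, -0.001]
contact_force: [0.7, -1.6, 0.0]
opening: 0.0857
grasp_force: 0.0
```

```bash
python3 - <<'E'
from h import *
m,im=shot("w2a")
m,im=shot("w2")
print(ctrl.get_state()['joint_vel'],proj(m,(.51,-.324,.1756)))
plan((.50,.05,.40),0.035)
a=cv2.imread("pics/w1.png")
p=pickle.load(open("w1.pkl","rb"))
u,v=map(int,proj(p,(.51,-.324,.13)));u2,v2=map(int,proj(m,(.51,-.324,.13)))
print(u,v,u2,v2)
def crop(i,u,v,w,h,k): 
    x=min(max(u-w//2,0),640-w);y=min(max(v-h//2,0),480-h);print(x,y);return cv2.resize(i[y:y+h,x:x+w],None,fx=k,fy=k,interpolation=cv2.INTER_CUBIC)
cv2.imwrite("pics/mos2.png",np.hstack([crop(a,u,v,130,180,3),crop(im,u2,v2,130,180,3)]))
E
```

```text
[-0.029  -0.0056 -0.0126  0.0091  0.0041  0.0285] (np.float64(201.31483878678873), np.float64(207.6856270373015))
t 2.95 tcp [ 0.5031 -0.2074  0.3932] yaw 0.0366 tilt [ 0.0001  0.0002 -1.    ] az tot 0.0005 d tot [-0.2939 12.8689 -0.3393]
349 333 213 200
284 243
148 110
```

View pics/mos2.png

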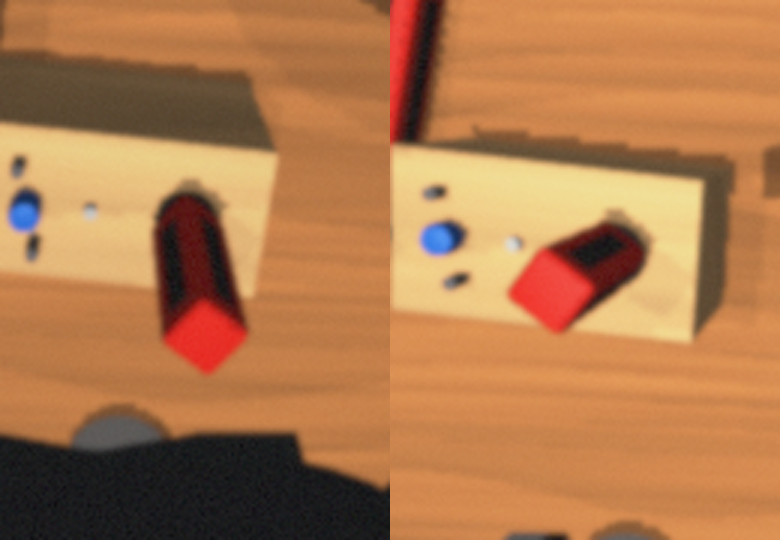

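```bash
python3 - <<'E'
from h import *
a=pickle.load(open("w1.pkl","rb"));b=pickle.load(open("w2.pkl","rb"))
L=[(205,298),(246,335),(208,374),(164,340)];Rr=[(547,247),(597,286),(558,332),(509,294)]
P=[]
for l,r in zip(L,Rr):
    x,e=tri((a,284+l[0]/3,243+l[1]/3),(b,148+(r[0]-390)/3,110+r[1]/3));P.append(x);print(x,e)
P=np.array(P);print("c",P.mean(0))
for i in range(4):
    d=P[(i+1)%4]-P[i];print(np.linalg.norm(d[:2]),np.degrees(np.arctan2(d[1],d[0])))
# stand hole: collar/hole from top corners of stand
for uv in[(270,152),(252,297)]: print("stand edge w1",onz(a,284+uv[0]/3,243+uv[1]/3,.085))
for uv in[(704,180),(692,341)]: print("stand edge w2",onz(b,148+(uv[0]-390)/3,110+uv[1]/3,.085))
E
```

```text
[ 0.4946 -0.3253  0.1727] [np.float64(0.15755042509326647), np.float64(0.15755042509327785)]
[ 0.5082 -0.3092  0.1727] [np.float64(0.9915321746881199), np.float64(0.9915321746881247)]
[ 0.5242 -0.3224  0.1743] [np.float64(0.2465494618120987), np.float64(0.24654946181208903)]
[ 0.5114 -0.339   0.1737] [np.float64(0.16402842438009024), np.float64(0.164028424380287)]
c [ 0.5096 -0.324   0.1733]
0.02109589440616514 49.78337950209774
0.020781866278517903 -39.5559626872881
0.020965815748703927 -127.88359530820699
0.021637417905913614 140.80842144825613
stand edge w1 [ 0.4775 -0.2898  0.085 ]
stand edge w1 [ 0.548  -0.2922  0.085 ]
stand edge w2 [ 0.4772 -0.286   0.085 ]
stand edge w2 [ 0.5471 -0.292   0.085 ]
```

carry_out(
  motion=[
    {"dx":0,"dy":1,"dz":0,"ax":0,"ay":0,"az":0,"hand":1},
    {"dx":0,"dy":1,"dz":0,"ax":0,"ay":0,"az":0,"hand":1},
    {"dx":0,"dy":1,"dz":0,"ax":0,"ay":0,"az":0,"hand":0},
    {"dx":0,"dy":1,"dz":0,"ax":0,"ay":0,"az":0,"hand":0},
    {"dx":0,"dy":1,"dz":0,"ax":0,"ay":0,"az":0,"hand":0},
    {"dx":0,"dy":1,"dz":0,"ax":0,"ay":0,"az":0,"hand":0},
    {"dx":0,"dy":1,"dz":0,"ax":0,"ay":0,"az":0,"hand":0},
    {"dx":0,"dy":1,"dz":0,"ax":0,"ay":0,"az":0,"hand":0},
    {"dx":0,"dy":1,"dz":0,"ax":0,"ay":0,"az":0,"hand":0},
    {"dx":0,"dy":1,"dz":0,"ax":0,"ay":0,"az":0,"hand":0},
  ],
)

```text
t: 4.2
tcp_pos: [0.4951, -0.0087, 0.3931]
ee_rot: [0.054, -3.141, 0.0]
contact_force: [-0.9, 0.5, -0.5]
opening: -0.0004
grasp_force: 0.0
```

```bash
python3 - <<'E'
from h import *
m,im=shot("w3a")
m,im=shot("w3")
st=ctrl.get_state();print(st['joint_vel'],st['opening'])
o=[]
for X in((.4875,.194,.1265),(.493,-.086,.1265)):
    u,v=map(int,proj(m,X));print(u,v,u-22,v-22);o.append(cv2.resize(im[v-22:v+23,u-22:u+23],(270,270),interpolation=cv2.INTER_CUBIC))
c=cv2.resize(im,(530,398))
M=np.zeros((540,800,3),np.uint8);M[:270,:270]=o[0];M[270:540,:270]=o[1];M[:398,270:]=c
cv2.imwrite("pics/mos3.png",M)
E
```

```text
[-0.028   0.0009  0.0026  0.0112 -0.0052  0.0314] -0.00011733728358763637
486 197 464 175
247 194 225 172
```

View pics/mos3.png

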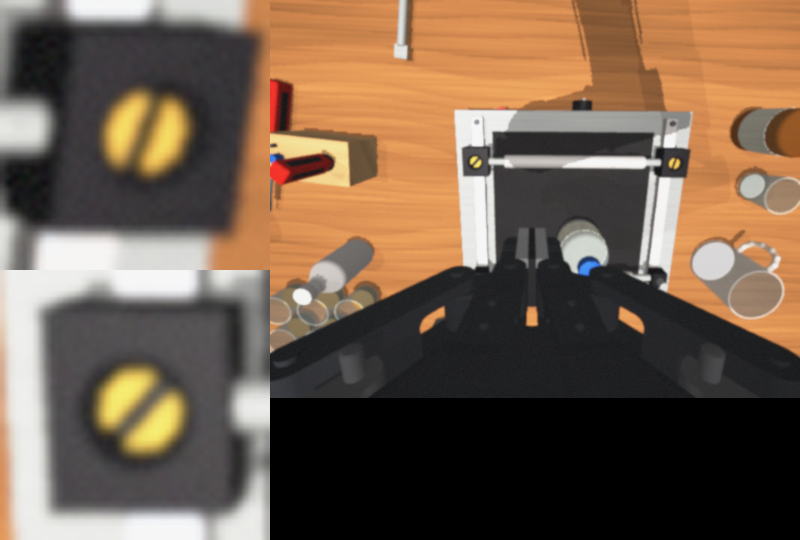

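```bash
python3 - <<'E'
from h import *
m=pickle.load(open("w3.pkl","rb"))
l=lambda p:(464+p[0]/6,175+p[1]/6); r=lambda p:(225+p[0]/6,172+(p[1]-270)/6)
CL=onz(m,*l((147,133)),.1265);CR=onz(m,*r((140,410)),.1265)
d=CL-CR;print(CL,CR,np.linalg.norm(d),"yaw",np.arctan2(-d[0],d[1]),"mid",(CL+CR)/2)
for f,a,b in((l,(158,92),(136,176)),(r,(172,378),(108,440))):
    v=onz(m,*f(a),.1265)-onz(m,*f(b),.1265);print("slot deg",np.degrees(np.arctan2(v[1],v[0])))
plan((.45,.05,.25),0.035)
E
```

```text
[0.4865 0.1962 0.1265] [ 0.4944 -0.0846  0.1265] 0.28089782448214246 yaw 0.028137174546597667 mid [0.4905 0.0558 0.1265]
slot deg 174.45773301192438
slot deg 134.94158344949423
t 4.30 tcp [ 0.4952 -0.0079  0.393 ] yaw 0.0363 tilt [-0.0004  0.0002 -1.    ] az tot 0.0004 d tot [2.157  2.9743 7.1498]
```

carry_out(
  motion=[
    {"dx":0.8,"dy":-0.2,"dz":1,"ax":0,"ay":0,"az":0,"hand":0},
    {"dx":0.8,"dy":-0.2,"dz":1,"ax":0,"ay":0,"az":0,"hand":0},
    {"dx":0.65,"dy":-0.2,"dz":1,"ax":0,"ay":0,"az":0,"hand":0},
    {"dx":0,"dy":0,"dz":1,"ax":0,"ay":0,"az":0,"hand":0},
    {"dx":0,"dy":0,"dz":1,"ax":0,"ay":0,"az":0,"hand":0},
    {"dx":0,"dy":0,"dz":1,"ax":0,"ay":0,"az":0,"hand":0},
    {"dx":0,"dy":0,"dz":1,"ax":0,"ay":0,"az":0,"hand":0},
    {"dx":0,"dy":0,"dz":1,"ax":0,"ay":0,"az":0,"hand":0},
    {"dx":0,"dy":0,"dz":1,"ax":0,"ay":0,"az":0,"hand":0},
    {"dx":0,"dy":0,"dz":1,"ax":0,"ay":0,"az":0,"hand":0},
  ],
)

```text
t: 5.55
tcp_pos: [0.4506, -0.0233, 0.1926]
ee_rot: [0.054, -3.141, 0.0]
contact_force: [-0.4, -0.2, 0.6]
opening: -0.0002
grasp_force: 0.0
```

carry_out(
  motion=[
    {"dx":0,"dy":0,"dz":1,"ax":0,"ay":0,"az":0,"hand":0},
    {"dx":0,"dy":0,"dz":1,"ax":0,"ay":0,"az":0,"hand":0},
    {"dx":0,"dy":0,"dz":1,"ax":0,"ay":0,"az":0,"hand":0},
    {"dx":0,"dy":0,"dz":0.6,"ax":0,"ay":0,"az":0,"hand":0},
    {"dx":0,"dy":0,"dz":0.4,"ax":0,"ay":0,"az":0,"hand":0},
    {"dx":-0.2,"dy":0,"dz":0,"ax":0,"ay":0,"az":0,"hand":0},
    {"dx":-0.2,"dy":0,"dz":0,"ax":0,"ay":0,"az":0,"hand":0},
    {"dx":-0.2,"dy":0,"dz":0,"ax":0,"ay":0,"az":0,"hand":0},
    {"dx":-0.2,"dy":0,"dz":0,"ax":0,"ay":0,"az":0,"hand":0},
    {"dx":-0.2,"dy":0,"dz":0,"ax":0,"ay":0,"az":0,"hand":0},
  ],
)

```text
t: 6.8
tcp_pos: [0.4711, -0.0217, 0.1134]
ee_rot: [-0.055, 3.141, 0.0]
contact_force: [0.0, -0.6, 0.1]
opening: 0.0
grasp_force: 0.0
```

carry_out(
  motion=[
    {"dx":-0.2,"dy":0,"dz":0,"ax":0,"ay":0,"az":0,"hand":0},
    {"dx":-0.4,"dy":0,"dz":0,"ax":0,"ay":0,"az":0,"hand":0},
    {"dx":-0.4,"dy":0,"dz":0,"ax":0,"ay":0,"az":0,"hand":0},
    {"dx":-0.4,"dy":0,"dz":0,"ax":0,"ay":0,"az":0,"hand":0},
    {"dx":-0.4,"dy":0,"dz":0,"ax":0,"ay":0,"az":0,"hand":0},
    {"dx":-0.4,"dy":0,"dz":0,"ax":0,"ay":0,"az":0,"hand":0},
    {"dx":-0.4,"dy":0,"dz":0,"ax":0,"ay":0,"az":0,"hand":0},
    {"dx":-0.4,"dy":0,"dz":0,"ax":0,"ay":0,"az":0,"hand":0},
    {"dx":-0.4,"dy":0,"dz":0,"ax":0,"ay":0,"az":0,"hand":0},
    {"dx":-0.2,"dy":0,"dz":0,"ax":0,"ay":0,"az":0,"hand":0},
  ],
)

```text
t: 8.05
tcp_pos: [0.5404, -0.0199, 0.1128]
ee_rot: [0.054, -3.135, 0.002]
contact_force: [-8.3, -0.2, 5.6]
opening: -0.0002
grasp_force: 4.2
```

```bash
python3 - <<'E'
from h import *
im=ctrl.camera("top");cv2.imwrite("pics/t1.png",im)
st=ctrl.get_state();print(st['tcp_pos'],st['contact_force'],st['wrist_torque'])
M=cv2.resize(im[150:300,195:395],None,fx=4,fy=4,interpolation=cv2.INTER_CUBIC)
cv2.imwrite("pics/t1c.png",M)
E
```

```text
[ 0.5409 -0.0198  0.1128] [-6.0437 -0.4934  4.3014] [-0.3386  2.2811  0.0196]
```

View pics/t1c.png

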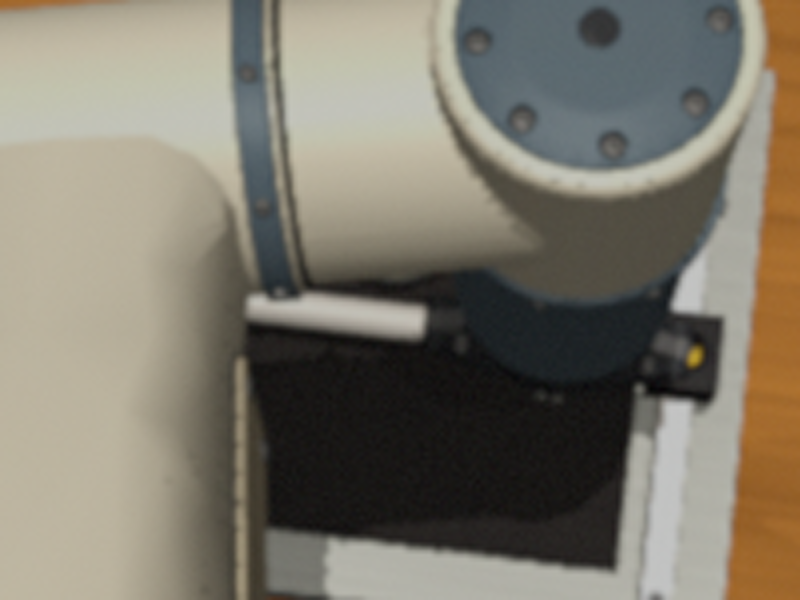

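carry_out(
  motion=[
    {"dx":-0.15,"dy":0,"dz":0,"ax":0,"ay":0,"az":0,"hand":0},
    {"dx":-0.15,"dy":0,"dz":0,"ax":0,"ay":0,"az":0,"hand":0},
    {"dx":-0.15,"dy":0,"dz":0,"ax":0,"ay":0,"az":0,"hand":0},
    {"dx":-0.15,"dy":0,"dz":0,"ax":0,"ay":0,"az":0,"hand":0},
    {"dx":-0.1,"dy":0,"dz":0,"ax":0,"ay":0,"az":0,"hand":0},
    {"dx":-0.1,"dy":0,"dz":0,"ax":0,"ay":0,"az":0,"hand":0},
    {"dx":-0.1,"dy":0,"dz":0,"ax":0,"ay":0,"az":0,"hand":0},
    {"dx":-0.1,"dy":0,"dz":0,"ax":0,"ay":0,"az":0,"hand":0},
    {"dx":-0.1,"dy":0,"dz":0,"ax":0,"ay":0,"az":0,"hand":0},
    {"dx":-0.1,"dy":0,"dz":0,"ax":0,"ay":0,"az":0,"hand":0},
  ],
)

```text
t: 9.35
tcp_pos: [0.5633, -0.0193, 0.1128]
ee_rot: [0.054, -3.134, 0.002]
contact_force: [-10.0, -0.6, 7.1]
opening: 0.0002
grasp_force: 5.2
```

carry_out(
  motion=[
    {"dx":-0.03,"dy":0,"dz":0,"ax":0,"ay":0,"az":0,"hand":0},
    {"dx":-0.03,"dy":0,"dz":0,"ax":0,"ay":0,"az":0,"hand":0},
    {"dx":-0.03,"dy":0,"dz":0,"ax":0,"ay":0,"az":0,"hand":0},
    {"dx":-0.03,"dy":0,"dz":0,"ax":0,"ay":0,"az":0,"hand":0},
    {"dx":-0.03,"dy":0,"dz":0,"ax":0,"ay":0,"az":0,"hand":0},
    {"dx":-0.03,"dy":0,"dz":0,"ax":0,"ay":0,"az":0,"hand":0},
    {"dx":-0.02,"dy":0,"dz":0,"ax":0,"ay":0,"az":0,"hand":0},
    {"dx":-0.02,"dy":0,"dz":0,"ax":0,"ay":0,"az":0,"hand":0},
    {"dx":-0.02,"dy":0,"dz":0,"ax":0,"ay":0,"az":0,"hand":0},
    {"dx":-0.02,"dy":0,"dz":0,"ax":0,"ay":0,"az":0,"hand":0},
  ],
)

```text
t: 10.6
tcp_pos: [0.5685, -0.0191, 0.1128]
ee_rot: [0.054, -3.134, 0.002]
contact_force: [-9.8, -1.0, 6.3]
opening: 0.0003
grasp_force: 5.2
```

carry_out(
  motion=[
    {"dx":-0.02,"dy":0,"dz":0,"ax":0,"ay":0,"az":0,"hand":0},
    {"dx":-0.02,"dy":0,"dz":0,"ax":0,"ay":0,"az":0,"hand":0},
    {"dx":-0.02,"dy":0,"dz":0,"ax":0,"ay":0,"az":0,"hand":0},
    {"dx":-0.02,"dy":0,"dz":0,"ax":0,"ay":0,"az":0,"hand":0},
    {"dx":-0.02,"dy":0,"dz":0,"ax":0,"ay":0,"az":0,"hand":0},
    {"dx":-0.02,"dy":0,"dz":0,"ax":0,"ay":0,"az":0,"hand":0},
    {"dx":-0.02,"dy":0,"dz":0,"ax":0,"ay":0,"az":0,"hand":0},
    {"dx":-0.02,"dy":0,"dz":0,"ax":0,"ay":0,"az":0,"hand":0},
    {"dx":-0.02,"dy":0,"dz":0,"ax":0,"ay":0,"az":0,"hand":0},
    {"dx":-0.02,"dy":0,"dz":0,"ax":0,"ay":0,"az":0,"hand":0},
  ],
)

```text
t: 11.85
tcp_pos: [0.5713, -0.0191, 0.1128]
ee_rot: [0.054, -3.131, 0.002]
contact_force: [-14.6, -0.1, 9.6]
opening: -0.0
grasp_force: 7.5
```

carry_out(
  motion=[
    {"dx":-0.02,"dy":0,"dz":0,"ax":0,"ay":0,"az":0,"hand":0},
    {"dx":-0.02,"dy":0,"dz":0,"ax":0,"ay":0,"az":0,"hand":0},
    {"dx":-0.02,"dy":0,"dz":0,"ax":0,"ay":0,"az":0,"hand":0},
    {"dx":-0.02,"dy":0,"dz":0,"ax":0,"ay":0,"az":0,"hand":0},
    {"dx":0,"dy":0,"dz":0,"ax":0,"ay":0,"az":0,"hand":0},
    {"dx":0,"dy":0,"dz":0,"ax":0,"ay":0,"az":0,"hand":0},
    {"dx":0,"dy":0,"dz":0,"ax":0,"ay":0,"az":0,"hand":0},
    {"dx":0,"dy":0,"dz":0,"ax":0,"ay":0,"az":0,"hand":0},
    {"dx":0,"dy":0,"dz":0,"ax":0,"ay":0,"az":0,"hand":0},
    {"dx":0,"dy":0,"dz":0,"ax":0,"ay":0,"az":0,"hand":0},
  ],
)

```text
t: 13.1
tcp_pos: [0.5715, -0.019, 0.1128]
ee_rot: [0.054, -3.129, 0.002]
contact_force: [-18.7, -0.6, 12.9]
opening: 0.0001
grasp_force: 9.5
```

carry_out(
  motion=[
    {"dx":0.3,"dy":0,"dz":0,"ax":0,"ay":0,"az":0,"hand":0},
    {"dx":0.7,"dy":0,"dz":-0.5,"ax":0,"ay":0,"az":0,"hand":0},
    {"dx":0.5,"dy":0,"dz":-1,"ax":0,"ay":0,"az":0,"hand":0},
    {"dx":0.2,"dy":-0.5,"dz":-1,"ax":0,"ay":0,"az":0,"hand":1},
    {"dx":0.1,"dy":-1,"dz":-1,"ax":0,"ay":0,"az":0,"hand":1},
    {"dx":0,"dy":-1,"dz":-1,"ax":0,"ay":0,"az":0,"hand":1},
    {"dx":0,"dy":-1,"dz":-1,"ax":0,"ay":0,"az":0,"hand":1},
    {"dx":0,"dy":-1,"dz":-0.5,"ax":0,"ay":0,"az":0,"hand":1},
    {"dx":0,"dy":-1,"dz":0,"ax":0,"ay":0,"az":0,"hand":1},
    {"dx":0,"dy":-1,"dz":0,"ax":0,"ay":0,"az":0,"hand":1},
  ],
)

```text
t: 14.35
tcp_pos: [0.5457, -0.15, 0.233]
ee_rot: [0.055, -3.141, -0.0]
contact_force: [-0.1, 0.1, 0.5]
opening: 0.0854
grasp_force: 0.0
```

```bash
python3 - <<'E'
from h import *
im=ctrl.camera("top");cv2.imwrite("pics/t2.png",im)
cv2.imwrite("pics/t2c.png",cv2.resize(im[150:300,195:395],None,fx=4,fy=4,interpolation=cv2.INTER_CUBIC))
print(ctrl.get_state()['joint_positions'])
for y in(-.684,.887): plan((.51,-.324,.2),y)
E
```

```text
[ 0.0049  0.2881  0.156   0.0007 -1.44   -1.5419]
t 14.40 tcp [ 0.5456 -0.152   0.2327] yaw 0.0339 tilt [-0.0012 -0.0007 -1.    ] az tot 0.2285 d tot [-4.0563 -7.7896  1.6347]
t 14.40 tcp [ 0.5456 -0.152   0.2327] yaw 0.0339 tilt [-0.0012 -0.0007 -1.    ] az tot -0.2716 d tot [ 7.7904 -4.0547  1.6347]
```

View pics/t2c.png

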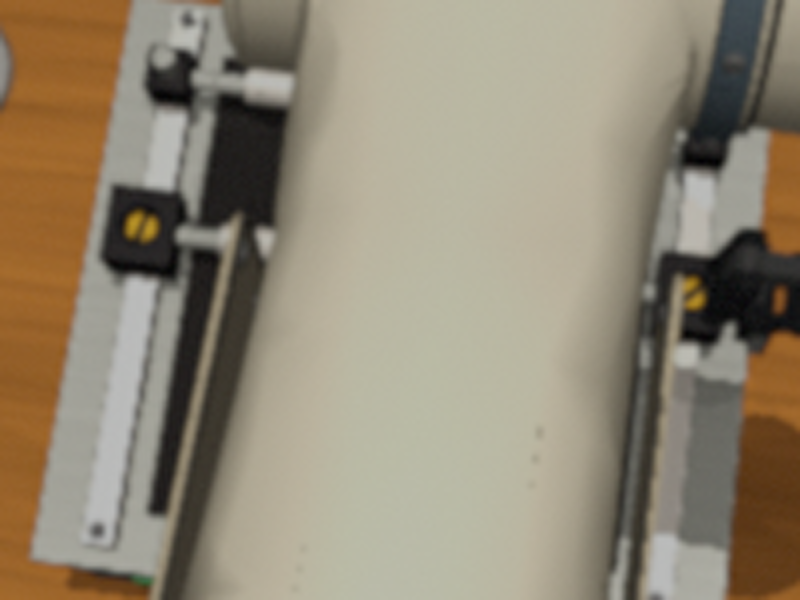

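carry_out(
  motion=[
    {"dx":0,"dy":-0.8,"dz":0,"ax":0,"ay":0,"az":-0.0543,"hand":1},
    {"dx":0,"dy":0,"dz":0,"ax":0,"ay":0,"az":-0.0543,"hand":1},
    {"dx":0,"dy":0,"dz":0,"ax":0,"ay":0,"az":-0.0543,"hand":1},
    {"dx":0,"dy":0,"dz":0,"ax":0,"ay":0,"az":-0.0543,"hand":1},
    {"dx":0,"dy":0,"dz":0,"ax":0,"ay":0,"az":-0.0543,"hand":1},
    {"dx":1,"dy":-0.5,"dz":0,"ax":0,"ay":0,"az":0,"hand":1},
    {"dx":1,"dy":-0.5,"dz":0,"ax":0,"ay":0,"az":0,"hand":1},
    {"dx":1,"dy":-0.5,"dz":0,"ax":0,"ay":0,"az":0,"hand":1},
    {"dx":1,"dy":-0.5,"dz":0,"ax":0,"ay":0,"az":0,"hand":1},
    {"dx":1,"dy":-0.5,"dz":0,"ax":0,"ay":0,"az":0,"hand":1},
  ],
)

```text
t: 15.65
tcp_pos: [0.5217, -0.2752, 0.2325]
ee_rot: [1.349, -2.836, -0.002]
contact_force: [-0.2, -0.4, -0.9]
opening: 0.085
grasp_force: 0.0
```

```bash
python3 - <<'E'
from h import *
plan((.51,-.324,.116),.887)
plan((.51,-.324,.116),.887)
E
```

```text
t 15.65 tcp [ 0.5217 -0.2752  0.2325] yaw 0.8879 tilt [-0.0013  0.0005 -1.    ] az tot 0.0003 d tot [ 2.2627 -1.088   5.8251]
t 15.65 tcp [ 0.5217 -0.2752  0.2325] yaw 0.8879 tilt [-0.0013  0.0005 -1.    ] az tot 0.0003 d tot [ 2.2627 -1.088   5.8251]
```

carry_out(
  motion=[
    {"dx":0.9,"dy":-0.45,"dz":0,"ax":0,"ay":0,"az":0,"hand":1},
    {"dx":0.8,"dy":-0.4,"dz":0,"ax":0,"ay":0,"az":0,"hand":1},
    {"dx":0.48,"dy":-0.2,"dz":0,"ax":0,"ay":0,"az":0,"hand":1},
    {"dx":0,"dy":0,"dz":0.8,"ax":0,"ay":0,"az":0,"hand":1},
    {"dx":0,"dy":0,"dz":1,"ax":0,"ay":0,"az":0,"hand":1},
    {"dx":0,"dy":0,"dz":1,"ax":0,"ay":0,"az":0,"hand":1},
    {"dx":0,"dy":0,"dz":1,"ax":0,"ay":0,"az":0,"hand":1},
    {"dx":0,"dy":0,"dz":1,"ax":0,"ay":0,"az":0,"hand":1},
    {"dx":0,"dy":0,"dz":0.7,"ax":0,"ay":0,"az":0,"hand":1},
    {"dx":0,"dy":0,"dz":0.3,"ax":0,"ay":0,"az":0,"hand":1},
  ],
)

```text
t: 16.9
tcp_pos: [0.5108, -0.3212, 0.1165]
ee_rot: [1.349, -2.836, -0.001]
contact_force: [0.1, -0.2, -0.1]
opening: 0.0854
grasp_force: 0.0
```

```bash
python3 - <<'E'
from h import *
plan((.51,-.324,.116),.887)
print(ctrl.get_state()['contact_force'])
E
```

```text
t 16.90 tcp [ 0.5108 -0.3212  0.1165] yaw 0.8881 tilt [-0.001   0.0003 -1.    ] az tot 0.0004 d tot [ 0.133  -0.0561  0.0267]
[ 0.1279 -0.1664 -0.1249]
```

carry_out(
  motion=[
    {"dx":0.13,"dy":-0.06,"dz":0,"ax":0,"ay":0,"az":0,"hand":1},
    {"dx":0,"dy":0,"dz":0,"ax":0,"ay":0,"az":0,"hand":0},
    {"dx":0,"dy":0,"dz":0,"ax":0,"ay":0,"az":0,"hand":0},
    {"dx":0,"dy":0,"dz":0,"ax":0,"ay":0,"az":0,"hand":0},
    {"dx":0,"dy":0,"dz":0,"ax":0,"ay":0,"az":0,"hand":0},
    {"dx":0,"dy":0,"dz":0,"ax":0,"ay":0,"az":0,"hand":0},
    {"dx":0,"dy":0,"dz":0,"ax":0,"ay":0,"az":0,"hand":0},
    {"dx":0,"dy":0,"dz":0,"ax":0,"ay":0,"az":0,"hand":0},
    {"dx":0,"dy":0,"dz":-0.1,"ax":0,"ay":0,"az":0,"hand":0},
    {"dx":0,"dy":0,"dz":-0.3,"ax":0,"ay":0,"az":0,"hand":0},
  ],
  grip_force=90,
)

```text
t: 18.15
tcp_pos: [0.5096, -0.3237, 0.1244]
ee_rot: [1.348, -2.836, -0.003]
contact_force: [0.1, -0.2, -1.2]
opening: 0.0228
grasp_force: 88.1
```

```bash
python3 - <<'E'
from h import *
plan((.51,-.324,.116),.887)
st=ctrl.get_state();print(st['contact_force'],st['wrist_torque'],st['opening'],st['grasp_force'])
E
```

```text
t 18.15 tcp [ 0.5096 -0.3237  0.1244] yaw 0.8877 tilt [-0.0022  0.0013 -1.    ] az tot 0.0002 d tot [-0.0016 -0.025   0.4204]
[ 0.1323 -0.2496 -1.1685] [-0.0388 -0.0305  0.0478] 0.022816312368682413 88.08909773826599
```

carry_out(
  motion=[
    {"dx":0,"dy":0,"dz":-0.6,"ax":0,"ay":0,"az":0,"hand":0},
    {"dx":0,"dy":0,"dz":-1,"ax":0,"ay":0,"az":0,"hand":0},
    {"dx":0,"dy":0,"dz":-1,"ax":0,"ay":0,"az":0,"hand":0},
    {"dx":0,"dy":0,"dz":-1,"ax":0,"ay":0,"az":0,"hand":0},
    {"dx":0,"dy":0,"dz":-1,"ax":0,"ay":0,"az":0,"hand":0},
    {"dx":0,"dy":0,"dz":-1,"ax":0,"ay":0,"az":0,"hand":0},
    {"dx":0,"dy":0,"dz":-1,"ax":0,"ay":0,"az":0,"hand":0},
    {"dx":0,"dy":0,"dz":-0.6,"ax":0,"ay":0,"az":0,"hand":0},
    {"dx":0,"dy":0,"dz":-0.4,"ax":0,"ay":0,"az":0,"hand":0},
    {"dx":0,"dy":0,"dz":0,"ax":0,"ay":0,"az":0,"hand":0},
  ],
)

```text
t: 19.4
tcp_pos: [0.5104, -0.3242, 0.2775]
ee_rot: [-1.349, 2.837, -0.001]
contact_force: [0.8, 0.2, -1.2]
opening: 0.0228
grasp_force: 88.1
```

```bash
python3 - <<'E'
from h import *
m,im=shot("w4")
st=ctrl.get_state();tip=st['tcp_pos']+np.array([0,0,-.1065])
print(st['tcp_pos'],yaw(R.from_rotvec(st['ee_rot']).as_matrix()))
u,v=map(int,proj(m,tip));print("tip px",u,v)
s=model("scene");si=ctrl.camera("scene");a,b=map(int,proj(s,tip));print(a,b)
A=cv2.resize(im[max(v-50,0):v+50,u-50:u+50],(400,400),interpolation=cv2.INTER_CUBIC)
B=cv2.resize(si[b-60:b+40,a-50:a+50],(400,400),interpolation=cv2.INTER_CUBIC)
cv2.imwrite("pics/mos4.png",np.hstack([A,B]))
t=model("top")
print(onz(t,230.3,206.75,.1265),onz(t,368,223.25,.1265))
E
```

```text
[ 0.5103 -0.324   0.2769] 0.8879623879961661
tip px 315 231
150 210
[0.5848 0.1959 0.1265] [ 0.5933 -0.0844  0.1265]
```

View pics/mos4.png

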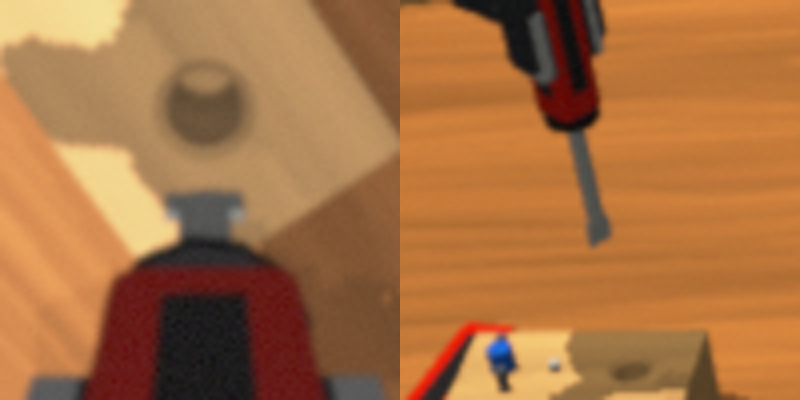

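```bash
python3 - <<'E'
from h import *
plan((.62,-.057,.27),.785)
m=pickle.load(open("w4.pkl","rb"));print("hole",onz(m,265+203/4,181+103/4,.085),"tip",onz(m,316.2,229.8,.2769-.1065))
E
```

```text
t 19.50 tcp [ 0.5102 -0.3239  0.2765] yaw 0.8879 tilt [-0.0011  0.0008 -1.    ] az tot 0.0328 d tot [-13.3184   5.5587   0.3257]
hole [ 0.5084 -0.326   0.085 ] tip [ 0.5089 -0.3246  0.1704]
```

carry_out(
  motion=[
    {"dx":0,"dy":0,"dz":0,"ax":0,"ay":0,"az":0.0328,"hand":0},
    {"dx":-1,"dy":0.42,"dz":0,"ax":0,"ay":0,"az":0,"hand":0},
    {"dx":-1,"dy":0.42,"dz":0,"ax":0,"ay":0,"az":0,"hand":0},
    {"dx":-1,"dy":0.42,"dz":0,"ax":0,"ay":0,"az":0,"hand":0},
    {"dx":-1,"dy":0.42,"dz":0,"ax":0,"ay":0,"az":0,"hand":0},
    {"dx":-1,"dy":0.42,"dz":0,"ax":0,"ay":0,"az":0,"hand":0},
    {"dx":-1,"dy":0.42,"dz":0,"ax":0,"ay":0,"az":0,"hand":0},
    {"dx":-1,"dy":0.42,"dz":0,"ax":0,"ay":0,"az":0,"hand":0},
    {"dx":-1,"dy":0.42,"dz":0,"ax":0,"ay":0,"az":0,"hand":0},
    {"dx":-1,"dy":0.42,"dz":0,"ax":0,"ay":0,"az":0,"hand":0},
  ],
)

```text
t: 20.75
tcp_pos: [0.5848, -0.1421, 0.2773]
ee_rot: [1.201, -2.903, 0.0]
contact_force: [0.9, -0.2, -0.9]
opening: 0.023
grasp_force: 88.0
```

carry_out(
  motion=[
    {"dx":-1,"dy":0.42,"dz":0,"ax":0,"ay":0,"az":0,"hand":0},
    {"dx":-1,"dy":0.42,"dz":0.1,"ax":0,"ay":0,"az":0,"hand":0},
    {"dx":-1,"dy":0.42,"dz":0.1,"ax":0,"ay":0,"az":0,"hand":0},
    {"dx":-0.7,"dy":0.3,"dz":0.1,"ax":0,"ay":0,"az":0,"hand":0},
    {"dx":-0.4,"dy":0.17,"dz":0,"ax":0,"ay":0,"az":0,"hand":0},
    {"dx":-0.2,"dy":0.1,"dz":0,"ax":0,"ay":0,"az":0,"hand":0},
    {"dx":0,"dy":0,"dz":0,"ax":0,"ay":0,"az":0,"hand":0},
    {"dx":0,"dy":0,"dz":0,"ax":0,"ay":0,"az":0,"hand":0},
    {"dx":0,"dy":0,"dz":0,"ax":0,"ay":0,"az":0,"hand":0},
    {"dx":0,"dy":0,"dz":0,"ax":0,"ay":0,"az":0,"hand":0},
  ],
)

```text
t: 22.0
tcp_pos: [0.6191, -0.057, 0.2714]
ee_rot: [-1.201, 2.903, -0.0]
contact_force: [0.4, -0.3, -0.7]
opening: 0.0229
grasp_force: 88.0
```

```bash
python3 - <<'E'
from h import *
m,im=shot("w5")
st=ctrl.get_state();tip=st['tcp_pos']+np.array([0,0,-.1065]);print(st['tcp_pos'],st['joint_vel'])
u,v=map(int,proj(m,tip));a,b=map(int,proj(m,(.5933,-.0844,.1265)));print("tip px",u,v,"screw",a,b, "crop",u-60,v-85)
cv2.imwrite("pics/w5c.png",cv2.resize(im[v-85:v+15,u-60:u+60],None,fx=6,fy=6,interpolation=cv2.INTER_CUBIC))
E
```

```text
[ 0.6192 -0.0569  0.2713] [ 0.0019 -0.0005  0.0008  0.     -0.     -0.0003]
tip px 314 232 screw 313 175 crop 254 147
```

View pics/w5c.png

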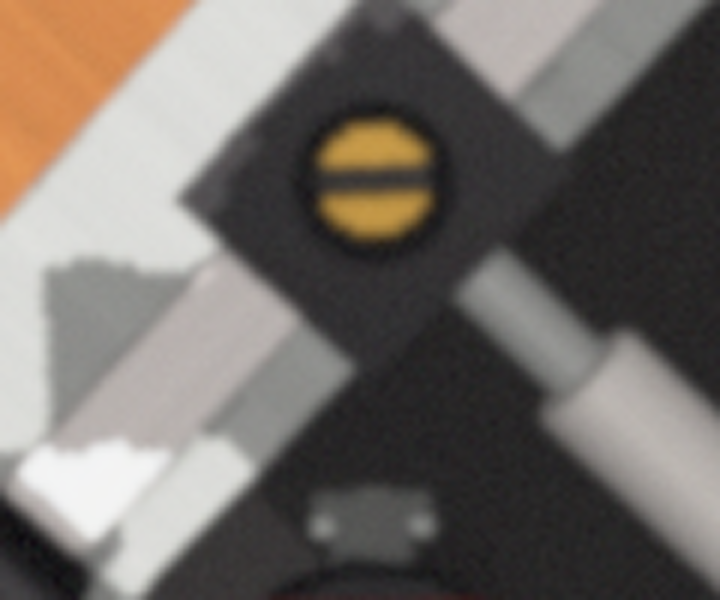

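```bash
cat >> h.py <<'E'
def fit(m,screw,tip,sa,sb,zt):
    st=ctrl.get_state();Rt=R.from_rotvec(st['ee_rot']).as_matrix()
    S=onz(m,*screw,.1265);T=onz(m,*tip,zt)
    v=Rt.T@(onz(m,*sb,.1265)-onz(m,*sa,.1265))
    print("screw",S,"tip",T,"tcp",st['tcp_pos'],"slot az rad",np.arctan2(-v[0],v[1]),"frac",np.arctan2(-v[0],v[1])/np.pi)
    print("shift tool frame now (rows of .02)",Rt.T@(S-T)/.02)
    az=np.arctan2(-v[0],v[1]);Rn=Rt@R.from_rotvec([0,0,az]).as_matrix()
    print("shift after turn",Rn.T@(S-T)/.02)
E
python3 - <<'E'
from h import *
m=pickle.load(open("w5.pkl","rb"))
f=lambda x,y:(254+x/6,147+y/6)
fit(m,f(375,180),f(375,491),f(318,187),f(433,178),.2713-.1065)
E
```

```text
screw [ 0.5927 -0.0816  0.1265] tip [ 0.6166 -0.0578  0.1648] tcp [ 0.6192 -0.0569  0.2713] slot az rad -0.07786031673566382 frac -0.024783708558363045
shift tool frame now (rows of .02) [1.6865 0.0003 1.9149]
shift after turn [1.6814 0.1315 1.9149]
```

carry_out(
  motion=[
    {"dx":0,"dy":0,"dz":0,"ax":0,"ay":0,"az":-0.0248,"hand":0},
    {"dx":0.8,"dy":0.13,"dz":0,"ax":0,"ay":0,"az":0,"hand":0},
    {"dx":0.7,"dy":0,"dz":0.2,"ax":0,"ay":0,"az":0,"hand":0},
    {"dx":0.2,"dy":0,"dz":0.4,"ax":0,"ay":0,"az":0,"hand":0},
    {"dx":0,"dy":0,"dz":0.5,"ax":0,"ay":0,"az":0,"hand":0},
    {"dx":0,"dy":0,"dz":0.4,"ax":0,"ay":0,"az":0,"hand":0},
    {"dx":0,"dy":0,"dz":0.2,"ax":0,"ay":0,"az":0,"hand":0},
    {"dx":0,"dy":0,"dz":0.1,"ax":0,"ay":0,"az":0,"hand":0},
    {"dx":0,"dy":0,"dz":0.1,"ax":0,"ay":0,"az":0,"hand":0},
    {"dx":0,"dy":0,"dz":0.1,"ax":0,"ay":0,"az":0,"hand":0},
  ],
)

```text
t: 23.3
tcp_pos: [0.5953, -0.0809, 0.2314]
ee_rot: [-1.314, 2.853, -0.0]
contact_force: [-0.4, 0.2, -1.1]
opening: 0.0231
grasp_force: 88.1
```

```bash
cat >> h.py <<'E'
def rep():
    st=ctrl.get_state();print("t %.2f"%st['t'],"tcp",st['tcp_pos'],"tipz %.4f"%(st['tcp_pos'][2]-.1065),"yaw %.3f"%yaw(R.from_rotvec(st['ee_rot']).as_matrix()),"F",st['contact_force'],"T",st['wrist_torque'],"j6 %.3f"%st['joint_positions'][5])
E
python3 -c "
from h import *
rep()"
```

```text
t 23.30 tcp [ 0.5953 -0.0809  0.2314] tipz 0.1249 yaw 0.863 F [-0.4309  0.2145 -1.0668] T [-0.0319  0.032   0.0115] j6 -0.833
```

carry_out(
  motion=[
    {"dx":0,"dy":0,"dz":0.1,"ax":0,"ay":0,"az":0,"hand":0},
    {"dx":0,"dy":0,"dz":0.05,"ax":0,"ay":0,"az":0,"hand":0},
    {"dx":0,"dy":0,"dz":0,"ax":0,"ay":0,"az":0.03,"hand":0},
    {"dx":0,"dy":0,"dz":0,"ax":0,"ay":0,"az":0.04,"hand":0},
    {"dx":0,"dy":0,"dz":0,"ax":0,"ay":0,"az":0.04,"hand":0},
    {"dx":0,"dy":0,"dz":0,"ax":0,"ay":0,"az":0.04,"hand":0},
    {"dx":0,"dy":0,"dz":0,"ax":0,"ay":0,"az":0.04,"hand":0},
    {"dx":0,"dy":0,"dz":0,"ax":0,"ay":0,"az":0.04,"hand":0},
    {"dx":0,"dy":0,"dz":0,"ax":0,"ay":0,"az":0.04,"hand":0},
    {"dx":0,"dy":0,"dz":0,"ax":0,"ay":0,"az":0.03,"hand":0},
  ],
)

```text
t: 24.55
tcp_pos: [0.5952, -0.0825, 0.2287]
ee_rot: [0.131, 3.138, -0.005]
contact_force: [-1.0, -4.2, -0.6]
opening: 0.0233
grasp_force: 88.1
```

```bash
python3 -c "
from h import *
rep()"
```

```text
t 24.55 tcp [ 0.5952 -0.0825  0.2287] tipz 0.1222 yaw -0.083 F [-1.0238 -4.2241 -0.6016] T [-1.8616 -0.1347  0.0641] j6 -1.779
```

carry_out(
  motion=[
    {"dx":0,"dy":-0.06,"dz":0,"ax":0,"ay":0,"az":0,"hand":0},
    {"dx":0,"dy":0,"dz":0,"ax":0,"ay":0,"az":0.02,"hand":0},
    {"dx":0,"dy":0,"dz":0,"ax":0,"ay":0,"az":0.02,"hand":0},
    {"dx":0,"dy":0,"dz":0,"ax":0,"ay":0,"az":0.02,"hand":0},
    {"dx":0,"dy":0,"dz":0,"ax":0,"ay":0,"az":0.02,"hand":0},
    {"dx":0,"dy":0,"dz":0,"ax":0,"ay":0,"az":0.01,"hand":0},
    {"dx":0,"dy":0,"dz":0,"ax":0,"ay":0,"az":0.01,"hand":0},
    {"dx":0,"dy":0,"dz":0,"ax":0,"ay":0,"az":0,"hand":0},
    {"dx":0,"dy":0,"dz":0,"ax":0,"ay":0,"az":0,"hand":0},
    {"dx":0,"dy":0,"dz":0,"ax":0,"ay":0,"az":0,"hand":0},
  ],
)

```text
t: 25.8
tcp_pos: [0.595, -0.083, 0.2287]
ee_rot: [0.614, 3.081, -0.003]
contact_force: [-0.0, -5.8, 1.3]
opening: 0.0229
grasp_force: 88.3
```

```bash
python3 -c "
from h import *
rep()"
```

```text
t 25.80 tcp [ 0.595  -0.083   0.2287] tipz 0.1222 yaw -0.393 F [-0.0423 -5.7627  1.2587] T [-2.4916  0.0956  0.0636] j6 -2.087
```

carry_out(
  motion=[
    {"dx":-0.02,"dy":-0.046,"dz":0,"ax":0,"ay":0,"az":0.01,"hand":0},
    {"dx":0,"dy":0,"dz":0,"ax":0,"ay":0,"az":0.015,"hand":0},
    {"dx":0,"dy":0,"dz":0,"ax":0,"ay":0,"az":0.015,"hand":0},
    {"dx":0,"dy":0,"dz":0,"ax":0,"ay":0,"az":0.015,"hand":0},
    {"dx":0,"dy":0,"dz":0,"ax":0,"ay":0,"az":0.015,"hand":0},
    {"dx":0,"dy":0,"dz":0,"ax":0,"ay":0,"az":0.01,"hand":0},
    {"dx":0,"dy":0,"dz":0,"ax":0,"ay":0,"az":0,"hand":0},
    {"dx":0,"dy":0,"dz":0,"ax":0,"ay":0,"az":0,"hand":0},
    {"dx":0,"dy":0,"dz":0,"ax":0,"ay":0,"az":0,"hand":0},
    {"dx":0,"dy":0,"dz":0,"ax":0,"ay":0,"az":0,"hand":0},
  ],
)

```text
t: 27.05
tcp_pos: [0.5949, -0.0836, 0.2287]
ee_rot: [0.997, 2.979, -0.002]
contact_force: [-0.2, -5.2, 1.2]
opening: 0.0232
grasp_force: 88.4
```

```bash
python3 -c "
from h import *
rep()"
```

```text
t 27.05 tcp [ 0.5949 -0.0836  0.2287] tipz 0.1222 yaw -0.646 F [-0.2023 -5.2165  1.2124] T [-2.3457  0.4665  0.0952] j6 -2.337
```

carry_out(
  motion=[
    {"dx":-0.03,"dy":-0.04,"dz":0,"ax":0,"ay":0,"az":0.015,"hand":0},
    {"dx":0,"dy":0,"dz":0,"ax":0,"ay":0,"az":0.015,"hand":0},
    {"dx":0,"dy":0,"dz":0,"ax":0,"ay":0,"az":0.015,"hand":0},
    {"dx":0,"dy":0,"dz":0,"ax":0,"ay":0,"az":0.015,"hand":0},
    {"dx":0,"dy":0,"dz":0,"ax":0,"ay":0,"az":0.01,"hand":0},
    {"dx":0,"dy":0,"dz":0,"ax":0,"ay":0,"az":0.01,"hand":0},
    {"dx":0,"dy":0,"dz":0,"ax":0,"ay":0,"az":0,"hand":0},
    {"dx":0,"dy":0,"dz":0,"ax":0,"ay":0,"az":0,"hand":0},
    {"dx":0,"dy":0,"dz":0,"ax":0,"ay":0,"az":0,"hand":0},
    {"dx":0,"dy":0,"dz":0,"ax":0,"ay":0,"az":0,"hand":0},
  ],
)

```text
t: 28.3
tcp_pos: [0.5948, -0.0843, 0.2286]
ee_rot: [-1.361, -2.831, 0.001]
contact_force: [-3.5, -4.1, 4.3]
opening: 0.0231
grasp_force: 88.8
```

```bash
python3 -c "
from h import *
rep()"
```

```text
t 28.30 tcp [ 0.5948 -0.0843  0.2286] tipz 0.1221 yaw -0.896 F [-3.4709 -4.0862  4.3008] T [-1.9204  1.3495  0.1427] j6 -2.586
```

carry_out(
  motion=[
    {"dx":0,"dy":0,"dz":0,"ax":0,"ay":0,"az":0.01,"hand":0},
    {"dx":0,"dy":0,"dz":0,"ax":0,"ay":0,"az":0.01,"hand":0},
    {"dx":0,"dy":0,"dz":0,"ax":0,"ay":0,"az":0.01,"hand":0},
    {"dx":0,"dy":0,"dz":0,"ax":0,"ay":0,"az":0.01,"hand":0},
    {"dx":0,"dy":0,"dz":0,"ax":0,"ay":0,"az":0.01,"hand":0},
    {"dx":0,"dy":0,"dz":0,"ax":0,"ay":0,"az":0,"hand":0},
    {"dx":0,"dy":0,"dz":0,"ax":0,"ay":0,"az":0,"hand":0},
    {"dx":0,"dy":0,"dz":0,"ax":0,"ay":0,"az":0,"hand":0},
    {"dx":0,"dy":0,"dz":0,"ax":0,"ay":0,"az":0,"hand":0},
    {"dx":0,"dy":0,"dz":0,"ax":0,"ay":0,"az":0,"hand":0},
  ],
)

```text
t: 29.55
tcp_pos: [0.5946, -0.0844, 0.2286]
ee_rot: [-1.579, -2.716, 0.001]
contact_force: [-2.9, -4.0, 3.9]
opening: 0.0233
grasp_force: 88.8
```

```bash
python3 -c "
from h import *
rep()"
```

```text
t 29.55 tcp [ 0.5946 -0.0844  0.2286] tipz 0.1221 yaw -1.053 F [-2.8768 -4.0295  3.8907] T [-2.0781  1.5261  0.1331] j6 -2.743
```

carry_out(
  motion=[
    {"dx":0,"dy":0,"dz":0,"ax":0,"ay":0,"az":0.01,"hand":0},
    {"dx":0,"dy":0,"dz":0,"ax":0,"ay":0,"az":0.01,"hand":0},
    {"dx":0,"dy":0,"dz":0,"ax":0,"ay":0,"az":0.01,"hand":0},
    {"dx":0,"dy":0,"dz":0,"ax":0,"ay":0,"az":0.01,"hand":0},
    {"dx":0,"dy":0,"dz":0,"ax":0,"ay":0,"az":0.01,"hand":0},
    {"dx":0,"dy":0,"dz":0,"ax":0,"ay":0,"az":0,"hand":0},
    {"dx":0,"dy":0,"dz":0,"ax":0,"ay":0,"az":0,"hand":0},
    {"dx":0,"dy":0,"dz":0,"ax":0,"ay":0,"az":0,"hand":0},
    {"dx":0,"dy":0,"dz":0,"ax":0,"ay":0,"az":0,"hand":0},
    {"dx":0,"dy":0,"dz":0,"ax":0,"ay":0,"az":0,"hand":0},
  ],
)

```text
t: 30.8
tcp_pos: [0.5945, -0.0845, 0.2286]
ee_rot: [-1.787, -2.584, 0.002]
contact_force: [-4.2, -5.5, 4.7]
opening: 0.023
grasp_force: 89.0
```

```bash
python3 -c "
from h import *
rep()"
```

```text
t 30.80 tcp [ 0.5945 -0.0845  0.2286] tipz 0.1221 yaw -1.210 F [-4.2079 -5.5245  4.7171] T [-2.1291  1.7281  0.2196] j6 -2.900
```

carry_out(
  motion=[
    {"dx":0,"dy":0,"dz":0,"ax":0,"ay":0,"az":0.01,"hand":0},
    {"dx":0,"dy":0,"dz":0,"ax":0,"ay":0,"az":0.01,"hand":0},
    {"dx":0,"dy":0,"dz":0,"ax":0,"ay":0,"az":0.01,"hand":0},
    {"dx":0,"dy":0,"dz":0,"ax":0,"ay":0,"az":0,"hand":0},
    {"dx":0,"dy":0,"dz":0,"ax":0,"ay":0,"az":0,"hand":0},
    {"dx":0,"dy":0,"dz":0,"ax":0,"ay":0,"az":0,"hand":0},
    {"dx":0,"dy":0,"dz":0,"ax":0,"ay":0,"az":0,"hand":0},
    {"dx":0,"dy":0,"dz":0,"ax":0,"ay":0,"az":0,"hand":0},
    {"dx":0,"dy":0,"dz":0,"ax":0,"ay":0,"az":0,"hand":0},
    {"dx":0,"dy":0,"dz":0,"ax":0,"ay":0,"az":0,"hand":0},
  ],
)

```text
t: 32.05
tcp_pos: [0.5943, -0.0845, 0.2286]
ee_rot: [-1.906, -2.497, 0.003]
contact_force: [-3.6, -5.2, 5.7]
opening: 0.023
grasp_force: 89.1
```

```bash
python3 -c "
from h import *
rep()"
```

```text
t 32.05 tcp [ 0.5943 -0.0845  0.2286] tipz 0.1221 yaw -1.304 F [-3.567  -5.1959  5.7263] T [-2.172   1.9265  0.3944] j6 -2.994
```

```bash
python3 - <<'E'
from h import *
rep()
P=np.array([(.5945,-.0845),(.55,-.02),(.55,.14),(.59,.233)])
L=np.r_[0,np.cumsum(np.linalg.norm(np.diff(P,axis=0),axis=1))]
N=17;s=np.linspace(0,L[-1],N+1);Q=np.c_[np.interp(s,L,P[:,0]),np.interp(s,L,P[:,1])]
y=-1.304+.157;step=(1.475-y)/15
for i in range(N):
    d=Q[i+1]-Q[i];tx=np.array([-np.cos(y),-np.sin(y)]);ty=np.array([-np.sin(y),np.cos(y)])
    print(i,"dx %.2f dy %.2f"%(d@tx/.02,d@ty/.02),"az %.4f"%(-step/np.pi if i<15 else 0))
    if i<15:y+=step
E
```

```text
t 32.05 tcp [ 0.5943 -0.0845  0.2286] tipz 0.1221 yaw -1.304 F [-3.567  -5.1959  5.7263] T [-2.172   1.9265  0.3944] j6 -2.994
0 dx 0.98 dy -0.18 az -0.0556
1 dx 1.00 dy -0.01 az -0.0556
2 dx 0.98 dy 0.17 az -0.0556
3 dx 0.91 dy 0.37 az -0.0556
4 dx 0.43 dy 0.90 az -0.0556
5 dx 0.27 dy 0.96 az -0.0556
6 dx 0.10 dy 0.99 az -0.0556
7 dx -0.08 dy 1.00 az -0.0556
8 dx -0.25 dy 0.97 az -0.0556
9 dx -0.41 dy 0.91 az -0.0556
10 dx -0.56 dy 0.82 az -0.0556
11 dx -0.71 dy 0.69 az -0.0556
12 dx -0.98 dy 0.21 az -0.0556
13 dx -1.00 dy 0.04 az -0.0556
14 dx -0.99 dy -0.14 az -0.0556
15 dx -0.95 dy -0.31 az 0.0000
16 dx -0.95 dy -0.31 az 0.0000
```

carry_out(
  motion=[
    {"dx":0,"dy":0,"dz":0,"ax":0,"ay":0,"az":-0.05,"hand":0},
    {"dx":0,"dy":0,"dz":-1,"ax":0,"ay":0,"az":0,"hand":0},
    {"dx":0,"dy":0,"dz":-1,"ax":0,"ay":0,"az":0,"hand":0},
    {"dx":0.98,"dy":-0.18,"dz":-0.15,"ax":0,"ay":0,"az":-0.0556,"hand":0},
    {"dx":1,"dy":-0.01,"dz":0,"ax":0,"ay":0,"az":-0.0556,"hand":0},
    {"dx":0.98,"dy":0.17,"dz":0,"ax":0,"ay":0,"az":-0.0556,"hand":0},
    {"dx":0.91,"dy":0.37,"dz":0,"ax":0,"ay":0,"az":-0.0556,"hand":0},
    {"dx":0.43,"dy":0.9,"dz":0,"ax":0,"ay":0,"az":-0.0556,"hand":0},
    {"dx":0.27,"dy":0.96,"dz":0,"ax":0,"ay":0,"az":-0.0556,"hand":0},
    {"dx":0.1,"dy":0.99,"dz":0,"ax":0,"ay":0,"az":-0.0556,"hand":0},
  ],
)

```text
t: 33.3
tcp_pos: [0.5506, 0.0443, 0.2701]
ee_rot: [0.128, -3.138, -0.006]
contact_force: [-0.2, -0.6, -0.7]
opening: 0.023
grasp_force: 89.7
```

carry_out(
  motion=[
    {"dx":-0.08,"dy":1,"dz":0,"ax":0,"ay":0,"az":-0.0556,"hand":0},
    {"dx":-0.25,"dy":0.97,"dz":0,"ax":0,"ay":0,"az":-0.0556,"hand":0},
    {"dx":-0.41,"dy":0.91,"dz":0,"ax":0,"ay":0,"az":-0.0556,"hand":0},
    {"dx":-0.56,"dy":0.82,"dz":0,"ax":0,"ay":0,"az":-0.0556,"hand":0},
    {"dx":-0.71,"dy":0.69,"dz":0,"ax":0,"ay":0,"az":-0.0556,"hand":0},
    {"dx":-0.98,"dy":0.21,"dz":0,"ax":0,"ay":0,"az":-0.0556,"hand":0},
    {"dx":-1,"dy":0.04,"dz":0,"ax":0,"ay":0,"az":-0.0556,"hand":0},
    {"dx":-0.99,"dy":-0.14,"dz":0,"ax":0,"ay":0,"az":-0.0556,"hand":0},
    {"dx":-0.95,"dy":-0.31,"dz":0,"ax":0,"ay":0,"az":0,"hand":0},
    {"dx":-0.95,"dy":-0.31,"dz":0,"ax":0,"ay":0,"az":0,"hand":0},
  ],
)

```text
t: 34.55
tcp_pos: [0.5911, 0.2357, 0.2699]
ee_rot: [-2.11, 2.326, 0.006]
contact_force: [0.5, 0.2, -1.3]
opening: 0.0232
grasp_force: 89.7
```

```bash
python3 - <<'E'
from h import *
rep()
m,im=shot("w6a");m,im=shot("w6")
rep()
st=ctrl.get_state();tip=st['tcp_pos']+np.array([0,0,-.1065])
u,v=map(int,proj(m,tip));print("tip px",u,v,"screw",proj(m,(.584,.198,.1265)),"crop",u-60,v-85)
cv2.imwrite("pics/w6c.png",cv2.resize(im[v-85:v+15,u-60:u+60],None,fx=6,fy=6,interpolation=cv2.INTER_CUBIC))
E
```

```text
t 34.55 tcp [0.5911 0.2357 0.2699] tipz 0.1634 yaw 1.474 F [ 0.4542  0.1577 -1.2618] T [-0.0088 -0.0617  0.0533] j6 -0.719
t 34.65 tcp [0.5911 0.2364 0.2688] tipz 0.1623 yaw 1.475 F [-0.115   0.6958 -0.9018] T [-0.0543 -0.0385 -0.0164] j6 -0.719
tip px 315 229 screw (np.float64(319.87363991427446), np.float64(171.29315981464566)) crop 255 144
```

View pics/w6c.png

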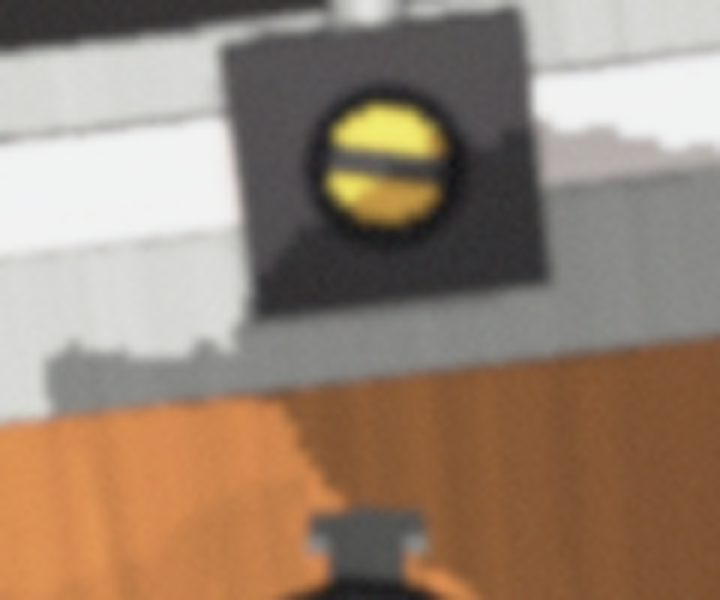

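```bash
python3 - <<'E'
from h import *
m=pickle.load(open("w6.pkl","rb"))
f=lambda x,y:(255+x/6,144+y/6)
fit(m,f(387,165),f(367,519),f(330,158),f(445,170),.2688-.1065)
print(R.from_rotvec(ctrl.get_state()['ee_rot']).as_matrix()[:,2])
rep()
E
```

```text
screw [0.5843 0.1981 0.1265] tip [0.5908 0.2372 0.1623] tcp [0.5911 0.2364 0.2688] slot az rad 0.1025010558115524 frac 0.03262709940909362
shift tool frame now (rows of .02) [1.9799 0.1307 1.7857]
shift after turn [ 1.9829 -0.0726  1.7857]
[-0.0031  0.0027 -1.    ]
t 34.65 tcp [0.5911 0.2364 0.2688] tipz 0.1623 yaw 1.475 F [-0.115   0.6958 -0.9018] T [-0.0543 -0.0385 -0.0164] j6 -0.719
```

carry_out(
  motion=[
    {"dx":0,"dy":0,"dz":0,"ax":0,"ay":0,"az":0.0326,"hand":0},
    {"dx":0.7,"dy":-0.07,"dz":0,"ax":0,"ay":0,"az":0,"hand":0},
    {"dx":0.7,"dy":0,"dz":0.2,"ax":0,"ay":0,"az":0,"hand":0},
    {"dx":0.4,"dy":0,"dz":0.4,"ax":0,"ay":0,"az":0,"hand":0},
    {"dx":0.18,"dy":0,"dz":0.4,"ax":0,"ay":0,"az":0,"hand":0},
    {"dx":0,"dy":0,"dz":0.2,"ax":0,"ay":0,"az":0,"hand":0},
    {"dx":0,"dy":0,"dz":0,"ax":0,"ay":0,"az":0,"hand":0},
    {"dx":0,"dy":0,"dz":0,"ax":0,"ay":0,"az":0,"hand":0},
    {"dx":0,"dy":0,"dz":0,"ax":0,"ay":0,"az":0,"hand":0},
    {"dx":0,"dy":0,"dz":0,"ax":0,"ay":0,"az":0,"hand":0},
  ],
)

```text
t: 35.9
tcp_pos: [0.585, 0.194, 0.2474]
ee_rot: [-1.987, 2.433, -0.0]
contact_force: [0.6, -0.9, -1.0]
opening: 0.0226
grasp_force: 89.8
```

```bash
python3 - <<'E'
from h import *
rep();plan((.5846,.1971,.2287),1.3725)
E
```

```text
t 35.90 tcp [0.585  0.194  0.2474] tipz 0.1409 yaw 1.370 F [ 0.6316 -0.8567 -0.9817] T [0.0466 0.0472 0.0233] j6 -0.774
t 35.90 tcp [0.585  0.194  0.2474] yaw 1.3700 tilt [ 0.0003  0.0002 -1.    ] az tot -0.0008 d tot [-0.1479  0.0478  0.9358]
```

carry_out(
  motion=[
    {"dx":-0.15,"dy":0.05,"dz":0,"ax":0,"ay":0,"az":0,"hand":0},
    {"dx":0,"dy":0,"dz":0.3,"ax":0,"ay":0,"az":0,"hand":0},
    {"dx":0,"dy":0,"dz":0.2,"ax":0,"ay":0,"az":0,"hand":0},
    {"dx":0,"dy":0,"dz":0.1,"ax":0,"ay":0,"az":0,"hand":0},
    {"dx":0,"dy":0,"dz":0.1,"ax":0,"ay":0,"az":0,"hand":0},
    {"dx":0,"dy":0,"dz":0.05,"ax":0,"ay":0,"az":0,"hand":0},
    {"dx":0,"dy":0,"dz":0.05,"ax":0,"ay":0,"az":0,"hand":0},
    {"dx":0,"dy":0,"dz":0,"ax":0,"ay":0,"az":0,"hand":0},
    {"dx":0,"dy":0,"dz":0,"ax":0,"ay":0,"az":0,"hand":0},
    {"dx":0,"dy":0,"dz":0,"ax":0,"ay":0,"az":0,"hand":0},
  ],
)

```text
t: 37.15
tcp_pos: [0.5847, 0.1969, 0.2335]
ee_rot: [-1.986, 2.431, -0.002]
contact_force: [-4.4, 0.1, 7.7]
opening: 0.0231
grasp_force: 91.3
```

```bash
python3 - <<'E'
from h import *
rep();plan((.5846,.1971,.2287),1.3725)
E
```

```text
t 37.15 tcp [0.5847 0.1969 0.2335] tipz 0.1270 yaw 1.370 F [-4.3765  0.1141  7.6701] T [0.0236 1.5007 0.0073] j6 -0.779
t 37.15 tcp [0.5847 0.1969 0.2335] yaw 1.3701 tilt [ 0.0025  0.0007 -1.    ] az tot -0.0008 d tot [-0.0091  0.0055  0.2394]
```

carry_out(
  motion=[
    {"dx":0,"dy":0.03,"dz":0,"ax":0,"ay":0,"az":0,"hand":0},
    {"dx":0,"dy":0.04,"dz":0,"ax":0,"ay":0,"az":0,"hand":0},
    {"dx":0,"dy":0,"dz":0,"ax":0,"ay":0,"az":0,"hand":0},
    {"dx":0,"dy":0,"dz":0.03,"ax":0,"ay":0,"az":0,"hand":0},
    {"dx":0,"dy":0,"dz":0.03,"ax":0,"ay":0,"az":0,"hand":0},
    {"dx":0,"dy":0,"dz":0,"ax":0,"ay":0,"az":0,"hand":0},
    {"dx":0,"dy":0,"dz":0,"ax":0,"ay":0,"az":0,"hand":0},
    {"dx":0,"dy":0,"dz":0,"ax":0,"ay":0,"az":0,"hand":0},
    {"dx":0,"dy":0,"dz":0,"ax":0,"ay":0,"az":0,"hand":0},
    {"dx":0,"dy":0,"dz":0,"ax":0,"ay":0,"az":0,"hand":0},
  ],
)

```text
t: 38.4
tcp_pos: [0.5842, 0.197, 0.2333]
ee_rot: [-1.985, 2.429, -0.004]
contact_force: [-1.7, -0.9, 9.5]
opening: 0.0229
grasp_force: 91.5
```

```bash
python3 - <<'E'
from h import *
rep()
E
```

```text
t 38.40 tcp [0.5842 0.197  0.2333] tipz 0.1268 yaw 1.370 F [-1.7387 -0.938   9.5488] T [-0.278   0.9728  0.0002] j6 -0.781
```

```bash
cat >> h.py <<'E'
def amap(im,u0,v0,w=40,h=34):
    hsv=cv2.cvtColor(im,cv2.COLOR_BGR2HSV)
    for v in range(v0,v0+h):
        print("%3d "%v+"".join(('B' if (15<H<35 and S>110) else ('.' if V<45 else ('o' if V<75 else ('g' if V<130 else '#')))) for H,S,V in hsv[v,u0:u0+w]))
E
python3 - <<'E'
from h import *
for n in("w6","now"):
    if n=="w6": im=cv2.imread("pics/w6.png");amap(im,302,158,36,26)
    else:
        m,im=shot("w7");st=ctrl.get_state()
        print(proj(m,(.5843,.1981,.1265)),proj(m,st['tcp_pos']-[0,0,.1065]))
        amap(im,290,215,52,40)
E
```

```text
158 ggggggggggggoooooooooooggggggggggggg
159 ggggggggggoooo.o..o.oooooggggggggggg
160 ggggggggoooo.oooooooo.oooooggggggggg
161 ggggggggooooogBBBBBBBgoo.ooogggggggg
162 gggggggooooBBBBBBBBBBBBgo.oogggggggg
163 ggggggooooBBBBBBBBBBBBBBgooooggggggg
164 gggggooooBBBBBBBBBBBBBBBBBoooogggggg
165 ggggooooBBBBBBBBBBBBBBBBBBBooooggggg
166 ggggoo.oBBBBBBBBBBBBBBBBBBBo.ooogggg
167 ggggoo.oBBBBBBBBBBBBBBBBBBBB..oogggg
168 gggooo.ogg#BBBBBBBBBBBBBBBBB..oooooo
169 gggoo..ooggg#######BBBBBBBBB...ooooo
170 gggoo..ooggggggggggggggggggo...ooooo
171 gggoo..ogggggggggggggggggoo.....oooo
172 gggoo.ogg###gggggggoooooooo.....oooo
173 gggoo.oBBBBBBBBB#BBgggggooo....ooooo
174 gggoo.oBBBBBBBBBBBBBBBBBBgo....ooooo
175 gggooooBBBBBBBBBBBBBBBBBBBB....ooooo
176 ggggooooBBBBBBBBBBBBBBBBBBB....ooooo
177 ggggoo.ogBBBBBBBBBBBBBBBBBB....ooooo
178 ggggoo..oBBBBBBBBBBBBBBBBB....oooooo
179 gggggoo..oBBBBBBBBBBBBBBBo...ooooooo
180 gggggoo....oBBBBBBBBBBBBo....ooooooo
181 ggoooooo....oBBBBBBBBo......oooooooo
182 ggoooooo.........o.o......oooooooooo
183 goooooooo................ooooooooooo
(np.float64(316.31496927898405), n
[... 1673 characters left out ...]
....oooooooooooo
243 #go..................ooo...o.............ooooooooooo
244 #go.................ooooooooooooooo........ooooooooo
245 #goo............oooooooooooooooooooooo......ooo.oooo
246 #go..oooo...ooooooooooooooooooooooooooooo.oooooooooo
247 ##goooooooooooooooogggggggggggggggggggggooooooooooo.
248 ##gooogggggggggggggggggggggggggggggggggggggggggooooo
249 ##gggggggggggggggggggggggggggggggggggggggggggggggooo
250 ##gggggggggggggggggggggggggggggggggggggggggggggggooo
251 ###gggggggggggggggggggggggggggggggggggggggggggggggoo
252 ###ggggggggggggggggggggggggggggggggggggggggggggggggg
253 ###ggggggggggggggggggggggggggggggggggggggggggggggggg
254 ###gggggggggggggoooooooooooooooooooogggggggggggggggg
```

carry_out(
  motion=[
    {"dx":0,"dy":0,"dz":0,"ax":0,"ay":0,"az":0.02,"hand":0},
    {"dx":0,"dy":0,"dz":0,"ax":0,"ay":0,"az":0.02,"hand":0},
    {"dx":0,"dy":0,"dz":0,"ax":0,"ay":0,"az":0.03,"hand":0},
    {"dx":0,"dy":0,"dz":0,"ax":0,"ay":0,"az":0.03,"hand":0},
    {"dx":0,"dy":0,"dz":0,"ax":0,"ay":0,"az":0.03,"hand":0},
    {"dx":0,"dy":0,"dz":0,"ax":0,"ay":0,"az":0.03,"hand":0},
    {"dx":0,"dy":0,"dz":0,"ax":0,"ay":0,"az":0.03,"hand":0},
    {"dx":0,"dy":0,"dz":0,"ax":0,"ay":0,"az":0.01,"hand":0},
    {"dx":0,"dy":0,"dz":0,"ax":0,"ay":0,"az":0,"hand":0},
    {"dx":0,"dy":0,"dz":0,"ax":0,"ay":0,"az":0,"hand":0},
  ],
)

```text
t: 39.7
tcp_pos: [0.5843, 0.1981, 0.2307]
ee_rot: [-1.14, 2.924, 0.001]
contact_force: [4.6, 2.2, -0.1]
opening: 0.0228
grasp_force: 89.7
```

```bash
python3 - <<'E'
from h import *
rep()
m,im=shot("w8")
amap(im,294,217,44,30)
E
```

```text
t 39.70 tcp [0.5843 0.1981 0.2307] tipz 0.1242 yaw 0.743 F [ 4.5818  2.2284 -0.1104] T [ 1.2355 -2.195   0.1292] j6 -1.407
217 ggooooooooooooooooooooooooooooooooooooooooo.
218 gooooooooooooooooooooooooooooooooooooooooooo
219 ooooooooooooooooo......ooooooooooooooooooooo
220 oooooooooooooo.............ooooooooooooooooo
221 ooooooooooo......oooBooo.....ooooooooooooooo
222 oooooooooo.....oBBBBBBBBBoo....ooooooooooooo
223 ooooooooo....oBBBBBBBBBBBBBoo..ooooooooooooo
224 ooooooooo...oBBBBBBBBBBBBBBBBo...ooooooooooo
225 ooooooo....oBBBBBBBBBBBBBBBBBo....oooooooooo
226 ooooooo...oBBBBBBBBBBBBBBBBBBo....oooooooooo
227 oooooo....BBBBBBBBBBBBBBBBBBgo.....ooooooooo
228 .ooooo...oBBBBBBBBBBBBBBBBBgoo.....ooooooooo
229 ooooo....BBBBBBBBBBBBB#ggggoooo....ooooooooo
230 ooooo...oBBBBBBBBBB#ggggggggoooo....o.oooooo
231 ooooo...oBBBBB###ggggggggggggggoo...oooooooo
232 ooooo...oBBB#ggggggggggggggggggoo...oooooooo
233 .oooo....BBgggggggggggggggggggggo...oooooooo
234 .o.o.....oogggggggggggggggggggggo....ooooooo
235 o.ooo.....ogg##gggggggggggggg#ggoo...ooooooo
236 ooo.o.....ogg##gggggggggggggg#ggoo...ooo.ooo
237 ooo........oggggggggggggggggggggo...oooooooo
238 o.ooo......ogggggggggggggggggooo......oooooo
239 oooooo.....oBBBgggggggggggggoo.........ooooo
240 oooooo......BBBggooooooooggooo..........o.oo
241 o..oo.......oBBgooooooooooooo............oo.
242 o.ooo.........oo.........................ooo
243 oo.o......................................oo
244 ooo.............oooooo.oo.................oo
245 ....o.........ooooooooooooooooo..........oog
246 .o.o.........ooooooooooooooooooooo......oogg
```

carry_out(
  motion=[
    {"dx":-0.05,"dy":-0.02,"dz":0.05,"ax":0,"ay":0,"az":0,"hand":0},
    {"dx":0,"dy":0,"dz":0.05,"ax":0,"ay":0,"az":0.02,"hand":0},
    {"dx":0,"dy":0,"dz":0,"ax":0,"ay":0,"az":0.03,"hand":0},
    {"dx":0,"dy":0,"dz":0,"ax":0,"ay":0,"az":0.03,"hand":0},
    {"dx":0,"dy":0,"dz":0,"ax":0,"ay":0,"az":0.03,"hand":0},
    {"dx":0,"dy":0,"dz":0,"ax":0,"ay":0,"az":0.03,"hand":0},
    {"dx":0,"dy":0,"dz":0,"ax":0,"ay":0,"az":0.02,"hand":0},
    {"dx":0,"dy":0,"dz":0,"ax":0,"ay":0,"az":0.02,"hand":0},
    {"dx":0,"dy":0,"dz":0,"ax":0,"ay":0,"az":0,"hand":0},
    {"dx":0,"dy":0,"dz":0,"ax":0,"ay":0,"az":0,"hand":0},
  ],
)

```text
t: 41.0
tcp_pos: [0.5855, 0.1978, 0.2302]
ee_rot: [-0.277, 3.124, 0.001]
contact_force: [3.2, 1.8, 6.3]
opening: 0.0235
grasp_force: 90.8
```

```bash
python3 - <<'E'
from h import *
rep()
E
```

```text
t 41.00 tcp [0.5855 0.1978 0.2302] tipz 0.1237 yaw 0.177 F [3.232  1.7906 6.3441] T [ 0.8197 -1.5109  0.1199] j6 -1.973
```

carry_out(
  motion=[
    {"dx":0,"dy":0,"dz":-0.03,"ax":0,"ay":0,"az":0.02,"hand":0},
    {"dx":0,"dy":0,"dz":0,"ax":0,"ay":0,"az":0.02,"hand":0},
    {"dx":0,"dy":0,"dz":0,"ax":0,"ay":0,"az":0.02,"hand":0},
    {"dx":0,"dy":0,"dz":0,"ax":0,"ay":0,"az":0.02,"hand":0},
    {"dx":0,"dy":0,"dz":0,"ax":0,"ay":0,"az":0.01,"hand":0},
    {"dx":0,"dy":0,"dz":0,"ax":0,"ay":0,"az":0.01,"hand":0},
    {"dx":0,"dy":0,"dz":0,"ax":0,"ay":0,"az":0.01,"hand":0},
    {"dx":0,"dy":0,"dz":0,"ax":0,"ay":0,"az":0.01,"hand":0},
    {"dx":0,"dy":0,"dz":0,"ax":0,"ay":0,"az":0,"hand":0},
    {"dx":0,"dy":0,"dz":0,"ax":0,"ay":0,"az":0,"hand":0},
  ],
)

```text
t: 42.25
tcp_pos: [0.5856, 0.1974, 0.2303]
ee_rot: [0.313, 3.122, 0.001]
contact_force: [5.5, 0.5, 3.7]
opening: 0.0227
grasp_force: 90.6
```

```bash
python3 - <<'E'
from h import *
rep()
E
```

```text
t 42.25 tcp [0.5856 0.1974 0.2303] tipz 0.1238 yaw -0.200 F [5.5456 0.5302 3.6872] T [ 0.3477 -2.4577  0.0396] j6 -2.350
```

carry_out(
  motion=[
    {"dx":0,"dy":0,"dz":0,"ax":0,"ay":0,"az":0.02,"hand":0},
    {"dx":0,"dy":0,"dz":0,"ax":0,"ay":0,"az":0.02,"hand":0},
    {"dx":0,"dy":0,"dz":0,"ax":0,"ay":0,"az":0.02,"hand":0},
    {"dx":0,"dy":0,"dz":0,"ax":0,"ay":0,"az":0.01,"hand":0},
    {"dx":0,"dy":0,"dz":0,"ax":0,"ay":0,"az":0.01,"hand":0},
    {"dx":0,"dy":0,"dz":0,"ax":0,"ay":0,"az":0.01,"hand":0},
    {"dx":0,"dy":0,"dz":0,"ax":0,"ay":0,"az":0.01,"hand":0},
    {"dx":0,"dy":0,"dz":0,"ax":0,"ay":0,"az":0,"hand":0},
    {"dx":0,"dy":0,"dz":0,"ax":0,"ay":0,"az":0,"hand":0},
    {"dx":0,"dy":0,"dz":0,"ax":0,"ay":0,"az":0,"hand":0},
  ],
)

```text
t: 43.5
tcp_pos: [0.5855, 0.197, 0.231]
ee_rot: [0.797, 3.034, 0.001]
contact_force: [4.8, -0.2, 7.8]
opening: 0.0228
grasp_force: 91.0
```

```bash
python3 - <<'E'
from h import *
rep()
m,im=shot("w9")
amap(im,294,217,44,30)
E
```

```text
t 43.50 tcp [0.5855 0.197  0.231 ] tipz 0.1245 yaw -0.514 F [ 4.8271 -0.1834  7.8002] T [ 0.0103 -2.1036  0.3255] j6 -2.664
217 oooooo.ooooooooooooooooooooooooo.o.o.....ogg
218 oo.oooooooooooooo.o..oo.oooooo.o..........og
219 o...o...ooo.oooo...........ooooo..o.......og
220 ............o..................o.o.........o
221 ..................oooBoo.........o.........o
222 oo.............oBBBBBBBBBBo.................
223 ..............BBBBBBBBBBBBBo................
224 ............oBBBBBBBBBBBBBBo................
225 ...........oBBBBBBBBBBBBBBBo................
226 ...........BBBBBBBBBBBBBBBo.................
227 ..........oBBBBBBBBBBBBBgoo.ooo.............
228 ..........BBBBBBBBBBBBBgooooogBo............
229 .........oBBBBBBBBBBggggoooogggo............
230 .........BBBBBBBBgggggggggggggggo...........
231 .........BBBgggggggggggggggggggoo...........
232 .........BBBggggggggggggggggggggo...........
233 .........BBBggggggggggggggggggggoo..........
234 .........oBggggggggggggggggggggggo..........
235 .........Bgggggggggggggggggggggggo..........
236 ..........ogggggggggggggggggggggoo..........
237 ..........oogggggggggggggggggggoo...........
238 ............ooogggggggggggggggoo............
239 ..............ooogggggggggggooo.............
240 ...............ooooooooooggooo..............
241 ...............oooooooooooooo...............
242 ............................................
243 ............................................
244 o................oo.........................
245 o..............oooo.........................
246 o............ooooooo.oooo.ooo.o.o.o.........
```

carry_out(
  motion=[
    {"dx":0,"dy":0,"dz":0,"ax":0,"ay":0,"az":0.01,"hand":0},
    {"dx":0,"dy":0,"dz":0,"ax":0,"ay":0,"az":0.01,"hand":0},
    {"dx":0,"dy":0,"dz":0,"ax":0,"ay":0,"az":0.01,"hand":0},
    {"dx":0,"dy":0,"dz":0,"ax":0,"ay":0,"az":0.01,"hand":0},
    {"dx":0,"dy":0,"dz":0,"ax":0,"ay":0,"az":0,"hand":0},
    {"dx":0,"dy":0,"dz":0,"ax":0,"ay":0,"az":0,"hand":0},
    {"dx":0,"dy":0,"dz":0,"ax":0,"ay":0,"az":0,"hand":0},
    {"dx":0,"dy":0,"dz":0,"ax":0,"ay":0,"az":0,"hand":0},
    {"dx":0,"dy":0,"dz":0,"ax":0,"ay":0,"az":0,"hand":0},
    {"dx":0,"dy":0,"dz":0,"ax":0,"ay":0,"az":0,"hand":0},
  ],
)

```text
t: 44.8
tcp_pos: [0.5852, 0.1975, 0.2317]
ee_rot: [0.986, 2.978, 0.004]
contact_force: [2.1, 1.0, 11.2]
opening: 0.0229
grasp_force: 91.3
```

```bash
python3 - <<'E'
from h import *
rep()
E
```

```text
t 44.80 tcp [0.5852 0.1975 0.2317] tipz 0.1252 yaw -0.640 F [ 2.0693  0.9818 11.2206] T [ 0.5955 -0.879   0.0542] j6 -2.790
```

carry_out(
  motion=[
    {"dx":0,"dy":0,"dz":0,"ax":0,"ay":0,"az":-0.05,"hand":0},
    {"dx":0,"dy":0,"dz":0,"ax":0,"ay":0,"az":-0.04,"hand":0},
    {"dx":0,"dy":0,"dz":0,"ax":0,"ay":0,"az":0,"hand":0},
    {"dx":0,"dy":0,"dz":0,"ax":0,"ay":0,"az":0,"hand":0},
    {"dx":0,"dy":0,"dz":0,"ax":0,"ay":0,"az":0,"hand":0},
    {"dx":0,"dy":0,"dz":0,"ax":0,"ay":0,"az":0,"hand":0},
    {"dx":0,"dy":0,"dz":0,"ax":0,"ay":0,"az":0,"hand":0},
    {"dx":0,"dy":0,"dz":0,"ax":0,"ay":0,"az":0,"hand":0},
    {"dx":0,"dy":0,"dz":0,"ax":0,"ay":0,"az":0,"hand":0},
    {"dx":0,"dy":0,"dz":0,"ax":0,"ay":0,"az":0,"hand":0},
  ],
)

```text
t: 46.05
tcp_pos: [0.5853, 0.1973, 0.232]
ee_rot: [0.557, 3.087, 0.002]
contact_force: [1.8, 0.2, 11.9]
opening: 0.0227
grasp_force: 91.5
```

```bash
python3 - <<'E'
from h import *
rep()
m,im=shot("w10")
amap(im,294,217,44,30)
E
```

```text
t 46.05 tcp [0.5853 0.1973 0.232 ] tipz 0.1255 yaw -0.357 F [ 1.8225  0.22   11.9339] T [ 0.3968 -0.8395 -0.0223] j6 -2.507
217 oooo.oooooooooooooooooooooooooooooo.oo.ooggg
218 oooooooooooooooooooooooooooooooooooooooooogg
219 oooo.ooo.oooooo............ooooo.oo......ogg
220 o..o.ooo.ooo.................o..o........oog
221 oooooo.ooooo.....oBoooooo.....oo..........og
222 oooo.ooo.oo....oBBBBBBBBBBo...............oo
223 oooooooo.....ooBBBBBBBBBBBBB..............oo
224 ooooo.o.....oBBBBBBBBBBBBBBBo..............o
225 ooooooo....oBBBBBBBBBBBBBBBBo..............o
226 oo.o.o....oBBBBBBBBBBBBBBBBoo...............
227 oo.o.o....oBBBBBBBBBBBBBBBooo...............
228 .o..o....oBBBBBBBBBBBBgggoooooo.............
229 .........oBBBBBBBBBgggggggooogooo...........
230 o........oBBBggggggggggggggggggoo...........
231 .........BBBgggggggggggggggggggoo...........
232 .........BBBggggggggggggggggggggo...........
233 .........BBgggggggggggggggggggggoo..........
234 .........ogggggggggggggggggggggggo..........
235 ..........oggggggggggggggggggggggo..........
236 ...........oggggggggggggggggggggo...........
237 ............ooggggggggggggggggoo............
238 .............ogggggggggggggggoo.............
239 .............ogggoogoggggggggo..............
240 .............Bggoooooooooooooo..............
241 ..............ooo.......oooo................
242 ............................................
243 ....................o.......................
244 ..................ooooooo.o.................
245 ...............ooooo...oo.o.ooooo...........
246 ..........oooooooooooooooooooooooooo........
```

carry_out(
  motion=[
    {"dx":0,"dy":0,"dz":-0.8,"ax":0,"ay":0,"az":0,"hand":0},
    {"dx":-0.7,"dy":0,"dz":-0.5,"ax":0,"ay":0,"az":0,"hand":0},
    {"dx":-0.7,"dy":0,"dz":0,"ax":0,"ay":0,"az":0,"hand":0},
    {"dx":0,"dy":0,"dz":0,"ax":0,"ay":0,"az":0,"hand":0},
    {"dx":0,"dy":0,"dz":0,"ax":0,"ay":0,"az":0,"hand":0},
    {"dx":0,"dy":0,"dz":0,"ax":0,"ay":0,"az":0,"hand":0},
    {"dx":0,"dy":0,"dz":0,"ax":0,"ay":0,"az":0,"hand":0},
    {"dx":0,"dy":0,"dz":0,"ax":0,"ay":0,"az":0,"hand":0},
    {"dx":0,"dy":0,"dz":0,"ax":0,"ay":0,"az":0,"hand":0},
    {"dx":0,"dy":0,"dz":0,"ax":0,"ay":0,"az":0,"hand":0},
  ],
)

```text
t: 47.35
tcp_pos: [0.6103, 0.1879, 0.2547]
ee_rot: [0.559, 3.091, 0.0]
contact_force: [0.2, -0.3, -1.9]
opening: 0.0231
grasp_force: 89.8
```

```bash
python3 - <<'E'
from h import *
rep()
m,im=shot("w11")
u,v=map(int,proj(m,(.5848,.1985,.1265)));print(u,v);amap(im,u-20,v-14,42,62)
E
```

```text
t 47.35 tcp [0.6103 0.1879 0.2547] tipz 0.1482 yaw -0.358 F [ 0.2098 -0.2968 -1.8891] T [0.0408 0.0297 0.0223] j6 -2.472
315 191
177 oooooooooooooooooooooooooooooooooooooooggg
178 oooooooooooooooooooooooooooooooooooooooggg
179 oooooooooooooooo.........ooooooooooooooggg
180 oooooooooooooo.............ooooooooooooogg
181 oooooooooooo....ooBBoBBoo....ooooooooooogg
182 oooooooooo.....oBBBBBBBBBBo...ooooooooooog
183 oooooooooo...BBBBBBBBBBBBBBo...oooooooooog
184 ooooooooo...BBBBBBBBBBBBBBBB...oooooooooog
185 oooooooo...oBBBBBBBBBBBBBBBoo....ooooooooo
186 ooooooo...oBBBBBBBBBBBBBBBgoo....ooooooooo
187 oooooo....oBBBBBBBBBBBBBBgooo....ooooooooo
188 ooooooo...BBBBBBBBBBBBBggooooo....oooooooo
189 oooooo...oBBBBBBBBBBBBgoooooggoo..oooooooo
190 ooooooo..BBBBBBBBBBBggoooogBBBBo...ooooooo
191 oooooo...BBBBBBBBBggoooogBBBBBBB...ooooooo
192 oooooo...BBBBBBBBgoooooBBBBBBBBo...ooooooo
193 oooooo...BBBBBBgooooogBBBBBBBBBo...ooooooo
194 oooooo...oBBBgooooogBBBBBBBBBBBo...ooooooo
195 oooooo....ooooooogBBBBBBBBBBBBBo...ooooooo
196 oooooo.......oooBBBBBBBBBBBBBBo....ooooooo
197 oooooo.......ogBBBBBBBBBBBB
[... 1242 characters left out ...]
.........ooogg############################
225 ..........oog#############################
226 ........o.oogg############################
227 .....oo...oogg#####gggggg#################
228 ..........oogggggggggggggg################
229 ..........oogggggggggggggggggg############
230 .........ooogggggggggggggggggg############
231 .........oogggggggggggggggggggg###########
232 .........oogggggggggggggggggggg###########
233 .........ogggggggggggggggggggg############
234 o........oggggggggggggggggggg#############
235 .........oggggggggggggggggggg#############
236 .....o...oogggggggggggggggggg#############
237 ....oo...oooooogggggggggggggg#############
238 ....o.......ooogggggggggggggg#############
```

```bash
python3 - <<'E'
from h import *
m=pickle.load(open("w11.pkl","rb"))
for zt in(.1482,.1457):fit(m,(315.4,191.8),(315.5,228.5),(310.5,194),(319.5,189),zt)
amap(cv2.imread("pics/w11.png"),300,222,34,12)
E
```

```text
screw [0.5848 0.1981 0.1265] tip [0.6071 0.1899 0.1482] tcp [0.6103 0.1878 0.2547] slot az rad -0.5082678421549791 frac -0.16178667898723229
shift tool frame now (rows of .02) [ 1.1894 -0.0044  1.085 ]
shift after turn [1.0412 0.575  1.085 ]
screw [0.5848 0.1981 0.1265] tip [0.6077 0.1896 0.1457] tcp [0.6103 0.1878 0.2547] slot az rad -0.5082678421549791 frac -0.16178667898723229
shift tool frame now (rows of .02) [ 1.2205 -0.0044  0.96  ]
shift after turn [1.0684 0.5901 0.96  ]
222 ..oooooooggggggg##################
223 ...oooooggg#######################
224 ....ooogg#########################
225 .....oog##########################
226 ...o.oogg#########################
227 oo...oogg#####gggggg##############
228 .....oogggggggggggggg#############
229 .....oogggggggggggggggggg#########
230 ....ooogggggggggggggggggg#########
231 ....oogggggggggggggggggggg########
232 ....oogggggggggggggggggggg########
233 ....ogggggggggggggggggggg#########
```

carry_out(
  motion=[
    {"dx":0,"dy":0,"dz":0,"ax":0,"ay":0,"az":-0.054,"hand":0},
    {"dx":0,"dy":0,"dz":0,"ax":0,"ay":0,"az":-0.054,"hand":0},
    {"dx":0,"dy":0,"dz":0,"ax":0,"ay":0,"az":-0.054,"hand":0},
    {"dx":0.6,"dy":0.35,"dz":0.1,"ax":0,"ay":0,"az":0,"hand":0},
    {"dx":0.45,"dy":0.23,"dz":0.2,"ax":0,"ay":0,"az":0,"hand":0},
    {"dx":0,"dy":0,"dz":0.3,"ax":0,"ay":0,"az":0,"hand":0},
    {"dx":0,"dy":0,"dz":0.2,"ax":0,"ay":0,"az":0,"hand":0},
    {"dx":0,"dy":0,"dz":0.2,"ax":0,"ay":0,"az":0,"hand":0},
    {"dx":0,"dy":0,"dz":0.1,"ax":0,"ay":0,"az":0,"hand":0},
    {"dx":0,"dy":0,"dz":0.1,"ax":0,"ay":0,"az":0,"hand":0},
  ],
)

```text
t: 48.65
tcp_pos: [0.588, 0.1962, 0.2306]
ee_rot: [-0.237, 3.132, 0.0]
contact_force: [0.1, -0.3, 0.6]
opening: 0.0232
grasp_force: 89.9
```

```bash
python3 - <<'E'
from h import *
rep()
E
```

```text
t 48.65 tcp [0.588  0.1962 0.2306] tipz 0.1241 yaw 0.151 F [ 0.0885 -0.3486  0.5711] T [ 0.4023  0.1333 -0.0061] j6 -1.994
```

carry_out(
  motion=[
    {"dx":0,"dy":0,"dz":0.06,"ax":0,"ay":0,"az":0.02,"hand":0},
    {"dx":0,"dy":0,"dz":0,"ax":0,"ay":0,"az":0.02,"hand":0},
    {"dx":0,"dy":0,"dz":0,"ax":0,"ay":0,"az":0.01,"hand":0},
    {"dx":0,"dy":0,"dz":0,"ax":0,"ay":0,"az":0.01,"hand":0},
    {"dx":0,"dy":0,"dz":0,"ax":0,"ay":0,"az":0.01,"hand":0},
    {"dx":0,"dy":0,"dz":0,"ax":0,"ay":0,"az":0.01,"hand":0},
    {"dx":0,"dy":0,"dz":0,"ax":0,"ay":0,"az":0.01,"hand":0},
    {"dx":0,"dy":0,"dz":0,"ax":0,"ay":0,"az":0.01,"hand":0},
    {"dx":0,"dy":0,"dz":0,"ax":0,"ay":0,"az":0,"hand":0},
    {"dx":0,"dy":0,"dz":0,"ax":0,"ay":0,"az":0,"hand":0},
  ],
)

```text
t: 49.9
tcp_pos: [0.5876, 0.1959, 0.2293]
ee_rot: [-0.256, -3.131, 0.001]
contact_force: [-2.1, -1.8, -1.4]
opening: 0.0231
grasp_force: 89.7
```

```bash
python3 - <<'E'
from h import *
rep()
m,im=shot("w12")
amap(im,294,217,44,26)
E
```

```text
t 49.90 tcp [0.5876 0.1959 0.2293] tipz 0.1228 yaw -0.163 F [-2.0629 -1.7544 -1.3961] T [-0.7573  0.9534  0.1501] j6 -2.308
217 oo.ooooooooooooo...........o..oooooooooooooo
218 o.o.oooooooo.o.................ooooooooooooo
219 ooooooooooo.o......oooBBoo.......ooooooooooo
220 ooooooooooo.....ooBBBBBBBBBBoo....oooooooooo
221 o.oo.ooooooo...oBBBBBBBBBBBBBBo...oo.ooooooo
222 o.ooooooooo...oBBBBBBBBBBBBBBBBo...ooooooo..
223 oooo.ooo.o...oBBBBBBBBBBBBBBBBBB.......oo..o
224 o.o.oooo....oBBBBBBBBBBBBBBBBBBBo.......o.o.
225 ooooo.oo...oBBBBBBBBBBBBBBBBBBBo............
226 o.ooooo....oBBBBBBBBBBBBBBBBBBoo............
227 .o.o.oo....BBBBBBBBBBBBBBBgggooo............
228 oo..ooo...oBBBBBBBB#gggggggooooooo..........
229 o..ooo....ogBBBBB#gggggggggggggggo..........
230 o.o.oo.....ogggggggggggggggggggggBo.........
231 .o.ooo.....oggggggggggggggggggggBBB.........
232 ..o..o....oggggggggggggggggggggggBo.........
233 o.ooo.o...ogggggggggggggggggggggggo.....o...
234 .o.o.oo...ogg#gggggggggggggggggggo..........
235 o.oo.o....oggggggggggggggggggggggo..........
236 ooooo.o....oogggggggggggggggg#ggo...........
237 .o.oooo.....oooggggggggggggggBBo............
238 o.oo..........oogggggggggggggBBo............
239 ooo.oo........oooooooooogggggoo.............
240 ..o............oooooooooooooo...............
241 ............................................
242 ............................................
```

carry_out(
  motion=[
    {"dx":0,"dy":0,"dz":0,"ax":0,"ay":0,"az":0.02,"hand":0},
    {"dx":0,"dy":0,"dz":0,"ax":0,"ay":0,"az":0.02,"hand":0},
    {"dx":0,"dy":0,"dz":0,"ax":0,"ay":0,"az":0.01,"hand":0},
    {"dx":0,"dy":0,"dz":0,"ax":0,"ay":0,"az":0.01,"hand":0},
    {"dx":0,"dy":0,"dz":0,"ax":0,"ay":0,"az":0.01,"hand":0},
    {"dx":0,"dy":0,"dz":0,"ax":0,"ay":0,"az":0.01,"hand":0},
    {"dx":0,"dy":0,"dz":0,"ax":0,"ay":0,"az":0,"hand":0},
    {"dx":0,"dy":0,"dz":0,"ax":0,"ay":0,"az":0,"hand":0},
    {"dx":0,"dy":0,"dz":0,"ax":0,"ay":0,"az":0,"hand":0},
    {"dx":0,"dy":0,"dz":0,"ax":0,"ay":0,"az":0,"hand":0},
  ],
)

```text
t: 51.2
tcp_pos: [0.5875, 0.1949, 0.2293]
ee_rot: [-0.649, -3.073, 0.004]
contact_force: [-1.9, -4.7, -2.0]
opening: 0.0227
grasp_force: 89.8
```

```bash
python3 - <<'E'
from h import *
rep()
m,im=shot("w13")
amap(im,294,217,44,26)
E
```

```text
t 51.20 tcp [0.5875 0.1949 0.2293] tipz 0.1228 yaw -0.416 F [-1.931  -4.7358 -2.0262] T [-2.564   1.4704  0.2466] j6 -2.560
217 oooooooooooooooooo.............ooooooooo....
218 oooooooooooooooo......oo........ooooooo.o...
219 oooooooooooooo.....oBBBBBBBoo.....o.o.......
220 oooooooooooo.....oBBBBBBBBBBBo..............
221 oooooooooo.....oBBBBBBBBBBBBBBo.............
222 ooooooooooo...oBBBBBBBBBBBBBBBo.............
223 .ooooooooo...oBBBBBBBBBBBBBBBBo.............
224 .o..oo.oo....BBBBBBBBBBBBBBBBoo.............
225 oooooo.o....oBBBBBBBBBBBBBBBooooo........o..
226 oooooooo....BBBBBBBBBBBBBBgoooooBo..........
227 ...........BBBBBBBBBBBBBgooooogBBBB.........
228 ...........oBBBBBBBgggggooooogBBBBBo........
229 ...........ogBBBBgggggggggggggBBBBBo........
230 ...........ogggggggggggggggggggBBBBo........
231 ..........oogggggggggggggggggggBBBB.........
232 ..........oggggggggggggggggggggBBBB.........
233 ..........ogggggggggggggggggggg#BBo.........
234 ..........ogggggggggggggggggg##gBBo.........
235 ..........ogggggggggggggggggg##gBB..........
236 ..........oogggggggggggggggg##ggBo..........
237 o..........ooooggggggggggggggBBBo...........
238 o............ooggggggggggggggBBo............
239 o............ooooooogoggggggoo..............
240 oo............oooooooooooooo................
241 go......................ooo.................
242 goo.........................................
```

```bash
python3 - <<'E'
from h import *
P=np.array([(.5875,.195),(.55,.15),(.55,0.0)])
L=np.r_[0,np.cumsum(np.linalg.norm(np.diff(P,axis=0),axis=1))]
N=10;s=np.linspace(0,L[-1],N+1);Q=np.c_[np.interp(s,L,P[:,0]),np.interp(s,L,P[:,1])]
y=-.071;step=(.888-y)/6
for i in range(N):
    d=Q[i+1]-Q[i];tx=np.array([-np.cos(y),-np.sin(y)]);ty=np.array([-np.sin(y),np.cos(y)])
    print(i,"dx %.2f dy %.2f"%(d@tx/.02,d@ty/.02),"az %.4f"%(-step/np.pi if i<6 else 0))
    if i<6:y+=step
E
```

```text
0 dx 0.61 dy -0.85 az -0.0509
1 dx 0.74 dy -0.74 az -0.0509
2 dx 0.73 dy -0.69 az -0.0509
3 dx 0.41 dy -0.96 az -0.0509
4 dx 0.56 dy -0.88 az -0.0509
5 dx 0.69 dy -0.78 az -0.0509
6 dx 0.81 dy -0.66 az 0.0000
7 dx 0.81 dy -0.66 az 0.0000
8 dx 0.81 dy -0.66 az 0.0000
9 dx 0.81 dy -0.66 az 0.0000
```

carry_out(
  motion=[
    {"dx":0,"dy":0,"dz":0,"ax":0,"ay":0,"az":-0.055,"hand":0},
    {"dx":0,"dy":0,"dz":0,"ax":0,"ay":0,"az":-0.055,"hand":0},
    {"dx":0,"dy":0,"dz":-1,"ax":0,"ay":0,"az":0,"hand":0},
    {"dx":0,"dy":0,"dz":-1,"ax":0,"ay":0,"az":0,"hand":0},
    {"dx":0.61,"dy":-0.85,"dz":-0.3,"ax":0,"ay":0,"az":-0.0509,"hand":0},
    {"dx":0.74,"dy":-0.74,"dz":0,"ax":0,"ay":0,"az":-0.0509,"hand":0},
    {"dx":0.73,"dy":-0.69,"dz":0,"ax":0,"ay":0,"az":-0.0509,"hand":0},
    {"dx":0.41,"dy":-0.96,"dz":0,"ax":0,"ay":0,"az":-0.0509,"hand":0},
    {"dx":0.56,"dy":-0.88,"dz":0,"ax":0,"ay":0,"az":-0.0509,"hand":0},
    {"dx":0.69,"dy":-0.78,"dz":0,"ax":0,"ay":0,"az":-0.0509,"hand":0},
  ],
)

```text
t: 52.5
tcp_pos: [0.5522, 0.085, 0.2765]
ee_rot: [-1.357, 2.827, 0.001]
contact_force: [0.9, 0.5, -0.4]
opening: 0.023
grasp_force: 89.8
```

carry_out(
  motion=[
    {"dx":0.81,"dy":-0.66,"dz":0,"ax":0,"ay":0,"az":0,"hand":0},
    {"dx":0.81,"dy":-0.66,"dz":0,"ax":0,"ay":0,"az":0,"hand":0},
    {"dx":0.81,"dy":-0.66,"dz":0,"ax":0,"ay":0,"az":0,"hand":0},
    {"dx":0.81,"dy":-0.66,"dz":0,"ax":0,"ay":0,"az":0,"hand":0},
    {"dx":0.81,"dy":-0.66,"dz":0,"ax":0,"ay":0,"az":0,"hand":0},
    {"dx":0,"dy":0,"dz":0,"ax":0,"ay":0,"az":0,"hand":0},
    {"dx":0,"dy":0,"dz":0,"ax":0,"ay":0,"az":0,"hand":0},
    {"dx":0,"dy":0,"dz":0,"ax":0,"ay":0,"az":0,"hand":0},
    {"dx":0,"dy":0,"dz":0,"ax":0,"ay":0,"az":0,"hand":0},
    {"dx":0,"dy":0,"dz":0,"ax":0,"ay":0,"az":0,"hand":0},
  ],
)

```text
t: 53.75
tcp_pos: [0.5511, -0.0198, 0.2755]
ee_rot: [-1.354, 2.835, 0.0]
contact_force: [-0.4, 0.2, -0.4]
opening: 0.023
grasp_force: 89.8
```

```bash
python3 - <<'E'
from h import *
rep()
m,im=shot("w14")
u,v=map(int,proj(m,(.5927,-.0816,.1265)));print(u-18,v-14);amap(im,u-18,v-14,38,28)
plan((.5097,-.3237,.2775),.888)
E
```

```text
t 53.75 tcp [ 0.5511 -0.0198  0.2755] tipz 0.1690 yaw 0.891 F [-0.3997  0.2471 -0.3794] T [0.0027 0.0342 0.0183] j6 -0.928
211 179
179 ggooooooogooogooooooogggggggggggggooo.
180 ggoooooooooooooooooooogogggogggggggooo
181 oooooooooooooooooooooooogggggggoggggoo
182 oooooooooooooooooooooooooooggogggggggo
183 ooooooooooo.ooBBBooooooooooggogogggggo
184 ooooooooo..ogBBBBBoooggoooooggggggggog
185 oooooooo..oBBBBBBBgoggBBgooooogggggogg
186 ooooooo..oBBBBBBBBgggBBBBgooogoggggggg
187 oooooo..ooBBBBBBBBgg#BBBBBBoooggogggog
188 oooooo..oBBBBBBBBBggBBBBBBBooooggggggg
189 ooooo...oBBBBBBBBBggBBBBBBBBoooogggggg
190 ooooo..oBBBBBBBBBBggBBBBBBBBgooggggggg
191 ooooo...BBBBBBBBBgggBBBBBBBBgooooogggg
192 ooooo..oBBBBBBBBBgggBBBBBBBBBooogggogg
193 oooo...oBBBBBBBBBgggBBBBBBBBBoooogoggg
194 ooooo..oBBBBBBBBBgggBBBBBBBBBooooogggg
195 ooooo..oBBBBBBBBBgggBBBBBBBBBooooggggo
196 ooooo..oBBBBBBBBBgggBBBBBBBBgooogoggog
197 oooooo..oBBBBBBBBgggBBBBBBBBoooooggogg
198 oooooo...oBBBBBBBgg#BBBBBBBBooogogoogg
199 oooooo...oBBBBBBBgg#BBBBBBBooooogoogog
200 ooooooo..ooBBBBBBogBBBBBBBgooooogoooog
201 oooooooo.oooBBBBBooBBBBBBBooooogggggoo
202 ooooooooo...oBBBo.oBBBBBgoooooogooogoo
203 oooooooooo...oo....BBBBoo.ooooogggooog
204 ooooooooooo.........ooo.oooooooooogggg
205 oooooooooooo.oo.......oooooooooooooggg
206 oooooooooooooooo..oooooooooooooooogggg
t 53.80 tcp [ 0.5511 -0.0198  0.2755] yaw 0.8908 tilt [ 0.  0. -1.] az tot 0.0009 d tot [13.0937 -7.9792 -0.1011]
```

carry_out(
  motion=[
    {"dx":1,"dy":-0.61,"dz":0,"ax":0,"ay":0,"az":0,"hand":0},
    {"dx":1,"dy":-0.61,"dz":0,"ax":0,"ay":0,"az":0,"hand":0},
    {"dx":1,"dy":-0.61,"dz":0,"ax":0,"ay":0,"az":0,"hand":0},
    {"dx":1,"dy":-0.61,"dz":0,"ax":0,"ay":0,"az":0,"hand":0},
    {"dx":1,"dy":-0.61,"dz":0,"ax":0,"ay":0,"az":0,"hand":0},
    {"dx":1,"dy":-0.61,"dz":0,"ax":0,"ay":0,"az":0,"hand":0},
    {"dx":1,"dy":-0.61,"dz":0,"ax":0,"ay":0,"az":0,"hand":0},
    {"dx":1,"dy":-0.61,"dz":0,"ax":0,"ay":0,"az":0,"hand":0},
    {"dx":1,"dy":-0.61,"dz":0,"ax":0,"ay":0,"az":0,"hand":0},
    {"dx":1,"dy":-0.61,"dz":0,"ax":0,"ay":0,"az":0,"hand":0},
  ],
)

```text
t: 55.05
tcp_pos: [0.5201, -0.253, 0.2755]
ee_rot: [-1.353, 2.835, -0.0]
contact_force: [0.3, 0.9, -1.0]
opening: 0.0227
grasp_force: 89.8
```

carry_out(
  motion=[
    {"dx":1,"dy":-0.61,"dz":0,"ax":0,"ay":0,"az":0,"hand":0},
    {"dx":1,"dy":-0.61,"dz":0,"ax":0,"ay":0,"az":0,"hand":0},
    {"dx":0.7,"dy":-0.41,"dz":0.2,"ax":0,"ay":0,"az":0,"hand":0},
    {"dx":0.39,"dy":-0.25,"dz":0.5,"ax":0,"ay":0,"az":0,"hand":0},
    {"dx":0,"dy":0,"dz":0.5,"ax":0,"ay":0,"az":0,"hand":0},
    {"dx":0,"dy":0,"dz":0.3,"ax":0,"ay":0,"az":0,"hand":0},
    {"dx":0,"dy":0,"dz":0,"ax":0,"ay":0,"az":0,"hand":0},
    {"dx":0,"dy":0,"dz":0,"ax":0,"ay":0,"az":0,"hand":0},
    {"dx":0,"dy":0,"dz":0,"ax":0,"ay":0,"az":0,"hand":0},
    {"dx":0,"dy":0,"dz":0,"ax":0,"ay":0,"az":0,"hand":0},
  ],
)

```text
t: 56.3
tcp_pos: [0.5106, -0.324, 0.2458]
ee_rot: [-1.353, 2.835, -0.001]
contact_force: [0.1, 0.0, -1.1]
opening: 0.0228
grasp_force: 89.8
```

```bash
python3 - <<'E'
from h import *
plan((.5097,-.3237,.1165),.888)
m14=pickle.load(open("w14.pkl","rb"))
v=onz(m14,229.7,185,.1265)-onz(m14,228.5,201,.1265);print("right slot yaw",np.arctan2(-v[0],v[1])%np.pi-np.pi)
m,im=shot("w15")
st=ctrl.get_state();tz=st['tcp_pos'][2]-.1065
print("tip pred",proj(m,st['tcp_pos']-[0,0,.1065]),"hole",proj(m,(.5084,-.326,.085)))
g=cv2.cvtColor(im,cv2.COLOR_BGR2HSV)
for r in range(196,246):print(r,"".join('R' if (S>150 and (H<6 or H>172)) else ('.' if V<50 else 'o' if V<85 else ('w' if S>70 else 'g')) for H,S,V in g[r,288:346]))
E
```

```text
t 56.30 tcp [ 0.5106 -0.324   0.2458] yaw 0.8905 tilt [ 0.0005 -0.0002 -1.    ] az tot 0.0008 d tot [0.0158 0.0433 6.4636]
right slot yaw -0.8171312357474658
tip pred (np.float64(314.9464004826007), np.float64(231.7743960701809)) hole (np.float64(315.67441106691035), np.float64(213.0914066575418))
196 wwwwwwwwwwwwwwwwwwwwwwwwwwwwwwwwwwwwwwwwwwwwwwwwwwwwwwwwww
197 wwwwwwwwwwwwwwwwwwwwwwwwwwwwwwwwwwwwwwwwwwwwwwwwwwwwwwwwww
198 wwwwwwwwwwwwwwwwwwwwwwwwwwwwwwwwwwwwwwwwwwwwwwwwwwwwwwwwww
199 wwwwwwwwwwwwwwwwwwwwwwwwwwwwwwwwwwwwwwwwwwwwwwwwwwwwwwwwww
200 wwwwwwwwwwwwwwwwwwwwwwwwwwwwwwwwwwwwwwwwwwwwwwwwwwwwwwwwww
201 wwwwwwwwwwwwwwwwwwwwwwwwwwwwwwwwwwwwwwwwwwwwwwwwwwwwwwwwww
202 wwwwwwwwwwwwwwwwwwwwwwwwwwwwwwwwwwwwwwwwwwwwwwwwwwwwwwwwww
203 wwwwwwwwwwwwwwwwwwwwwwwwwwwwwwwwwwwwwwwwwwwwwwwwwwwwwwwwww
204 wwwwwwwwwwwwwwwwwwwwwwwwwwwwwwwwwwwwwwwwwwwwwwwwwwwwwwwwww
205 wwwwwwwwwwwwwwwwwwwwwwwwwwwwwwwwwwwwwwwwwwwwwwwwwwwwwwwwww
206 wwwwwwwwwwwwwwwwwwwwwwwwwwwwwwwwwwwwwwwwwwwwwwwwwwwwwwwwww
207 wwwwwwwwwwwwwwwwwwwwwwwwwwwwwwwwwwwwwwwwwwwwwwwwwwwwwwwwww
208 wwwwwwwwwwwwwwwwwwwwwwwwwwwwwwwwwwwwwwwww
[... 1648 characters left out ...]
wwwwwww
235 wwwwwwwwwwwwwwwwwwggggggggggggggggggggwwwwwwwwwwwwwwwwwwww
236 wwwwwwwwwwwwwwwwwwwwggggggggggggggggwwwwwwwwwwwwwwwwwwwwww
237 wwwwwwwwwwwwwwwwwwwwwwggogggggggoggwwwwwwwwwwwwwwwwwwwwwww
238 wwwwwwwwwwwwwwwwwwwwwwgoooooooooggwwwwwwwwwwwwwwwwwwwwwwww
239 wwwwwwwwwwwwwwwwwwwwwwgoooooooooogwwwwwwwwwwwwwwwwwwwwwwww
240 wwwwwwwwwwwwwwwwwwwwwwoo.ooooooooowwwwwwwwwwwwwwwwwwwwwwww
241 wwwwwwwwwwwwwwwwwwwwwoo..........ooowwwwwwwwwwwwwwwwwwwwww
242 wwwwwwwwwwwwwwwwwwwwoo..............ooowwwwwwwwwwwwwwwwwww
243 wwwwwwwwwwwwwwwwwooo..................oowwwwwwwwwwwwwwwwww
244 wwwwwwwwwwwwwwwwoo......................oowwwwwwwwwwwwwwww
245 wwwwwwwwwwwwwwo..............o...o.......oowwwwwwwwwwwwwww
```

carry_out(
  motion=[
    {"dx":0,"dy":0,"dz":0.6,"ax":0,"ay":0,"az":0,"hand":0},
    {"dx":0,"dy":0,"dz":0.7,"ax":0,"ay":0,"az":0,"hand":0},
    {"dx":0,"dy":0,"dz":0.8,"ax":0,"ay":0,"az":0,"hand":0},
    {"dx":0,"dy":0,"dz":0.9,"ax":0,"ay":0,"az":0,"hand":0},
    {"dx":0,"dy":0,"dz":0.9,"ax":0,"ay":0,"az":0,"hand":0},
    {"dx":0,"dy":0,"dz":0.9,"ax":0,"ay":0,"az":0,"hand":0},
    {"dx":0,"dy":0,"dz":0.7,"ax":0,"ay":0,"az":0,"hand":0},
    {"dx":0,"dy":0,"dz":0.5,"ax":0,"ay":0,"az":0,"hand":0},
    {"dx":0,"dy":0,"dz":0.1,"ax":0,"ay":0,"az":0,"hand":0},
    {"dx":0,"dy":0,"dz":0,"ax":0,"ay":0,"az":0,"hand":0},
  ],
)

```text
t: 57.6
tcp_pos: [0.5107, -0.3242, 0.1239]
ee_rot: [-1.353, 2.835, -0.001]
contact_force: [0.1, 0.4, -0.6]
opening: 0.0233
grasp_force: 89.8
```

```bash
python3 -c "
from h import *
rep()"
```

```text
t 57.60 tcp [ 0.5107 -0.3242  0.1239] tipz 0.0174 yaw 0.891 F [ 0.1494  0.3891 -0.6186] T [ 0.0232 -0.0188  0.0487] j6 -0.373
```

carry_out(
  motion=[
    {"dx":0,"dy":0,"dz":0.1,"ax":0,"ay":0,"az":0,"hand":0},
    {"dx":0,"dy":0,"dz":0.1,"ax":0,"ay":0,"az":0,"hand":0},
    {"dx":0,"dy":0,"dz":0.05,"ax":0,"ay":0,"az":0,"hand":0},
    {"dx":0,"dy":0,"dz":0.05,"ax":0,"ay":0,"az":0,"hand":0},
    {"dx":0,"dy":0,"dz":0.05,"ax":0,"ay":0,"az":0,"hand":0},
    {"dx":0,"dy":0,"dz":0,"ax":0,"ay":0,"az":0,"hand":0},
    {"dx":0,"dy":0,"dz":0,"ax":0,"ay":0,"az":0,"hand":0},
    {"dx":0,"dy":0,"dz":0,"ax":0,"ay":0,"az":0,"hand":0},
    {"dx":0,"dy":0,"dz":0,"ax":0,"ay":0,"az":0,"hand":0},
    {"dx":0,"dy":0,"dz":0,"ax":0,"ay":0,"az":0,"hand":0},
  ],
)

```text
t: 58.85
tcp_pos: [0.5105, -0.324, 0.1177]
ee_rot: [-1.353, 2.835, -0.001]
contact_force: [-1.9, 2.5, 4.9]
opening: 0.0232
grasp_force: 91.1
```

carry_out(
  motion=[
    {"dx":0,"dy":0,"dz":0,"ax":0,"ay":0,"az":0,"hand":0.5},
    {"dx":0,"dy":0,"dz":0,"ax":0,"ay":0,"az":0,"hand":1},
    {"dx":0,"dy":0,"dz":0,"ax":0,"ay":0,"az":0,"hand":1},
    {"dx":0,"dy":0,"dz":0,"ax":0,"ay":0,"az":0,"hand":1},
    {"dx":0,"dy":0,"dz":0,"ax":0,"ay":0,"az":0,"hand":1},
    {"dx":0,"dy":0,"dz":-0.5,"ax":0,"ay":0,"az":0,"hand":1},
    {"dx":0,"dy":0,"dz":-1,"ax":0,"ay":0,"az":0,"hand":1},
    {"dx":0,"dy":0,"dz":-1,"ax":0,"ay":0,"az":0,"hand":1},
    {"dx":0,"dy":0,"dz":-1,"ax":0,"ay":0,"az":0,"hand":1},
    {"dx":0,"dy":0,"dz":-1,"ax":0,"ay":0,"az":0,"hand":1},
  ],
)

```text
t: 60.1
tcp_pos: [0.5105, -0.3241, 0.2081]
ee_rot: [-1.353, 2.835, -0.001]
contact_force: [-0.2, 1.4, -0.8]
opening: 0.0857
grasp_force: 0.0
```

carry_out(
  motion=[
    {"dx":0,"dy":0,"dz":-1,"ax":0,"ay":0,"az":0,"hand":1},
    {"dx":0,"dy":0,"dz":-1,"ax":0,"ay":0,"az":0,"hand":1},
    {"dx":0,"dy":0,"dz":-1,"ax":0,"ay":0,"az":0,"hand":1},
    {"dx":0,"dy":0,"dz":-0.5,"ax":0,"ay":0,"az":0,"hand":1},
    {"dx":0,"dy":0,"dz":0,"ax":0,"ay":0,"az":0,"hand":1},
    {"dx":0,"dy":0,"dz":0,"ax":0,"ay":0,"az":0,"hand":1},
    {"dx":0,"dy":0,"dz":0,"ax":0,"ay":0,"az":0,"hand":1},
    {"dx":0,"dy":0,"dz":0,"ax":0,"ay":0,"az":0,"hand":1},
    {"dx":0,"dy":0,"dz":0,"ax":0,"ay":0,"az":0,"hand":1},
    {"dx":0,"dy":0,"dz":0,"ax":0,"ay":0,"az":0,"hand":1},
  ],
)

```text
t: 61.35
tcp_pos: [0.5105, -0.324, 0.2765]
ee_rot: [1.353, -2.835, -0.0]
contact_force: [-1.0, 0.8, -0.3]
opening: 0.0858
grasp_force: 0.0
```

```bash
python3 - <<'E'
from h import *
rep()
s=ctrl.camera("scene");o=cv2.imread("pics/scene0.png")
# driver's red region in the scene picture before and after (stand crop), and the tops
def red(i):
    h=cv2.cvtColor(i[195:250,135:170],cv2.COLOR_BGR2HSV);k=((h[...,0]<8)|(h[...,0]>172))&(h[...,1]>150)&(h[...,2]>60);y,x=np.nonzero(k);return k.sum(),x.mean()+135,y.mean()+195,y.min()+195
print(red(o),red(s))
# bystanders: mean image difference in their boxes
for n,(a,b,c,d) in dict(wash=(118,275,155,340),beaker=(470,225,505,265),jug=(465,250,520,322),brown=(447,172,483,242)).items():
    print(n,np.abs(s[b:d,a:c].astype(int)-o[b:d,a:c]).mean())
E
```

```text
t 61.35 tcp [ 0.5105 -0.324   0.2765] tipz 0.1700 yaw 0.890 F [-1.0473  0.8324 -0.2503] T [ 0.0304 -0.0055  0.0094] j6 -0.373
(np.int64(381), np.float64(152.5564304461942), np.float64(222.11548556430446), np.int64(204)) (np.int64(347), np.float64(152.93948126801152), np.float64(223.05187319884726), np.int64(205))
wash 3.8605682605682605
beaker 3.349047619047619
jug 3.7526094276094275
brown 2.819973544973545
```

Driver home upright, bystanders unmoved.

```bash
python3 -c "
from workcell import ctrl
print(ctrl.close_job())"
```

```text
the job is handed in; nothing more can be done
None
```

I handed the job in at about 61 s of the 72 s limit: the bar holds the bottle with roughly 9 N of squeeze, and both screws are turned clockwise until torque rose well above the free-turning 0.1 N m (right 0.39, left 0.25 to 0.33). The driver stands upright back in its hole, and the other vessels show no movement in the scene camera; no verdict was returned.

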